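Weld a batch of frames and hang the carrier on the balancer arm

ROBOT

A 6-joint arm with a two-finger parallel gripper is mounted at the origin on the work surface. World frame = base frame: x ahead of the robot, y to its left, z up, the work surface at z = 0. Lengths are in m, angles in rad, forces in N, time in s.
With the tool pointing down it reaches from about 0.325 to 1 m from the base axis. Payload 5.1 kg.
Tool frame: the origin (TCP) lies midway between the tips of the shut fingers; the grasp point (between the pads) lies 19 mm behind it; z points along the fingers, y is the line along which they close (so a half turn about z gives the same grasp; the last joint's range is limited). The gripper opens to 85 mm and grips with 20 to 120 N. Pads are 22 mm wide; open, the fingers measure 114 mm over their backs; the gripper's body (76 mm by 85 mm) begins 54 mm behind the grasp point. The pads swing forward as they close: fully open they stand 13 mm farther back than shut.
Start: joints at [-1.219, 0.124, 1.65, -0, 1.367, -0.083], TCP at [0.274, -0.59, 0.231] pointing down, gripper open.
Joint ranges: [-2.61, 2.61], [-1.02, 2.33], [0.03, 2.71], [-1.35, 4.49], [0.32, 2.68], [-2.91, 2.91]. Speed limits (rad/s): [2.57, 2.57, 3.14, 3.14, 3.14, 3.14].

INTERFACE

Orientations are given as [roll, pitch, yaw] about the fixed x, y, z axes, in that order (R = Rz(yaw) Ry(pitch) Rx(roll)).
In Python, from bench import manip gives the robot as it stands.
- The arm moves only by the shell command python3 -m handwheel 'ROWS' [FORCE]. ROWS is JSON, a list of rows, each a list of 7 numbers: the shift along the tool's x, y, z in cm, then the turn, a rotation vector about the tool's x, y, z in degrees, then the finger opening in cm, from 0 to 8.54. In form: [[dx, dy, dz, ax, ay, az, claw], ...]. A call has 1 to 5 rows; each row is the pose to reach, as a shift and turn from the pose commanded when the call began, along the tool's axes at that moment; what a row does not reach only later rows make up. A row lasts 1/8 s, in which the tool goes at most 62.5 mm and 10.7 degrees, less where a joint would pass 70% of its speed; a pose out of reach is approached as far as the arm can. A call with a gripper value outside its range is refused whole. The fingers move at their own pace and stop on an object; FORCE is the grip in N (left out, the last holds). Time passes only in rows, so rows that repeat a pose let the fingers close. It gives the time, the measured TCP pose, the force, the opening and the grip force at its end, in the units of the state.
- manip.observe(): the state, without advancing time (a new reading comes with each control period).
- manip.read_camera(name): name is "scene" or "side" or "wrist"; returns the picture (420x560x3 uint8, blue, green, red); there is no depth.
- manip.camera_model(name): a dict with "intrinsics" (3x3 intrinsics, pixels), "position" and "orientation" of the camera in the world. Camera axes: x right, y down, z forward; pixel columns grow to the right and rows downward; lengths in m; the calibration is good to about 2 mm. A picture is of the moment at which its call begins: read the wrist's pose just before it. camera_model takes no time and is no camera call; for the wrist camera it gives the pose at the moment of the call.
- manip.sign_off(): hands the job in; it is judged then, once.
Trained networks look in the newest picture that a camera, given by its name, has taken for a name from the list of things; names that differ only in an ending like _2 or _b are one class to them, and where a whole thing is asked for, a point or a joint stands for the part that bears it (a point fixed in the world has none). Each returns a list of dicts, best first, with "confidence" (0 to 1); they miss things now and then, are a little off and sometimes report something else, mostly with a low value. They report only what shows in the picture. A call takes as long as a camera call. They do not tell look-alikes from the thing itself.
- manip.cut_out(camera, target): "pixels" (420x560 bool, what is visible of it).
- manip.pinpoint(camera, target): "location" ([x, y, z] in m, in world coordinates, good to about 4 mm: a listed point, or the origin of a listed thing).
The state is a dict: "clock": time; "joint_positions": joint angles; "dq": joint speeds; "tau": joint torques, N m; "ee_pos": TCP position; "eef_rot": TCP orientation; "ft_force": force on the tool from outside, world axes, zero at the start; "ft_torque": the same for the moment, N m; "grip_width": finger opening in m; "finger_force": force on a finger pad.
Only numpy, scipy, OpenCV 4.12 (cv2) and the standard library are available. Lean on these libraries where they do the work, as an engineer would, in place of code of your own. Each camera call takes 0.05 s, during which the arm holds its last target. There are 200 camera calls.

TASK

Weld the loose orange frames lying on the bench in one shot: seat each on its own station of the press nest, throw the shuttle lever over into the weld notch so that the nest is right under the horn, then push the start button fully down and let it up. Throw the lever back into the load notch, put all the frames into the bins of the carrier while it stands on the bench, and hang the loaded carrier by its handle in both prongs of the spring-balanced arm's fork, going down gently with it and letting go only when the arm has taken the weight and come to rest. Never press start unless the nest is home under the horn, leave the finished stacks, the bottle and the screwdriver alone, and do not spill the carrier.

Things in the scene. Friction and masses are not known exactly. Their poses are not given: they have to be found in the camera images.
- frame1: Orange plastic frame (None = absent; all are equal): a D-shaped ring lying flat, 76 (x) x 64 (y) x 12 mm high, 60 g +-20 %, rail 9 mm wide, opening 58 x 46. Origin: middle of that outline, on the underside; z up. The straight rail lies along x on the -y side, its centre line at y = -27.5 mm: pinch it at its middle, one finger in the opening. The tall stacks of frames are not work.
- frame2: Orange plastic frame (None = absent; all are equal): a D-shaped ring lying flat, 76 (x) x 64 (y) x 12 mm high, 60 g +-20 %, rail 9 mm wide, opening 58 x 46. Origin: middle of that outline, on the underside; z up. The straight rail lies along x on the -y side, its centre line at y = -27.5 mm: pinch it at its middle, one finger in the opening. The tall stacks of frames are not work.
- frame3: Orange plastic frame (None = absent; all are equal): a D-shaped ring lying flat, 76 (x) x 64 (y) x 12 mm high, 60 g +-20 %, rail 9 mm wide, opening 58 x 46. Origin: middle of that outline, on the underside; z up. The straight rail lies along x on the -y side, its centre line at y = -27.5 mm: pinch it at its middle, one finger in the opening. The tall stacks of frames are not work.
- station1 (a point): Seat of one of the 3 like stations of the press nest, 82 mm apart along x: a frame's origin and axes belong on this point and its x, y (straight rail to -y; it will not go on reversed), flat on the nest plate, 80 mm above the bench. Any frame, any station. In the load position nothing is overhead; in the weld position, 132 mm along +y, a horn hangs 55 mm above the plate.
- station2 (a point): As station1; the middle one. Three steel pins, 10 mm across, round-topped, 13.5 mm high, stand inside a seated frame at (-21.5,-15.5), (21.5,-15.5) and (0,15.5) mm, with 2.5 mm play all round; between the first two a finger has 33 mm of room beside the straight rail. The plate is 250 (x) x 90 (y) mm, station2 at its centre.
- station3 (a point): As station1; the one next to the lever. Behind the weld position, towards +y, stand the press head (over the horn) and column, 500 mm high: keep the arm out of there. Seated means flat on the plate (within 3 mm) and within 6 mm of this point.
- lever (a joint): Shuttle lever beside the robot-side end of the nest; through a rack it slides the nest 120 mm per rad along the stations' +y. 0 = load notch (leans 0.55 rad from upright towards -y), 1.1 rad = weld notch (leans 0.55 towards +y); the notches are the ends of the swing, and within 0.06 rad counts as in. It swings in the upright plane along y, stays where it is left, needs about 3 N at the knob.
- lever_knob (a point): Centre of the black ball knob, 32 mm across, on the end of the lever; the shaft is a rod 12 mm thick. Can be pushed sideways with closed fingers.
- lever_hub (a point): Pivot of the lever, 45 mm above the bench, on an axis parallel to x of the stations; the knob's centre is 115 mm from it.
- start (a joint): Travel of the start button: 0 = up, 0.007 m = fully down (counts from 0.006). A spring returns it; 7 N at the bottom.
- start_top (a point): Centre of the top face of the round black start button, 40 mm across, pressed straight down; on a grey console 90 x 80 x 50 mm standing on the bench beside the press.
- carrier: Aluminium carrier, 230 (x) x 112 (y) x 36 mm high, 350 g +-15 %, walls 3 mm, origin at the centre of the underside, z up. A partition at x = 0 makes two open bins, 110 x 106 mm inside, floor 3 mm thick. A handle stands over the partition. To keep clear of it, lower a frame with its straight rail to the outer end of the bin, frame centre 46 mm from the partition. Frames may be stacked flat.
- handle (a point): Middle of the carrier's fixed handle grip: a round black bar 14 mm across and 106 mm long along the carrier's y, its axis 150 mm above the carrier's underside, between two uprights 8 mm thick at y = -53 and 53 mm.
- fork_seat (a point): Where the grip's axis lies when hung in the fork of the balancer arm, midway between its two prongs: 8 mm rods along this x at y = +-30 mm, each with a trough here and a tip at x = -30 mm (open end, robot side), top 22 mm above this point. Cross rod at x = 53 mm, top 10 mm above. The grip hangs along this y, either way round. Stays level, sinks with the arm; 250 mm up unloaded.
- swing (a joint): Angle by which the spring-balanced arm (260 mm long) has sunk: 0 = upper stop, unloaded; 0.45 rad = lower stop. The fork goes down about 258 mm per rad. Under the loaded carrier it sinks 0.12 to 0.25 rad, the more frames the deeper, and swings if let go early; settles in about 1 s. Sinking faster than 0.5 rad/s (130 mm/s at the fork) counts as dropping.
- stack1: Bystander: stack of 8 finished frames, about 76 x 64 x 96 mm. Leave alone.
- stack2: Bystander: stack of 6 finished frames, 72 mm high. Leave alone.
- stack3: Bystander: stack of 4 finished frames, 48 mm high. Leave alone.
- drink: Bystander: amber bottle, 64 mm across, 200 mm high, standing. Leave alone.
- driver: Bystander: screwdriver lying on the bench. Leave alone.
There are look-alikes about, which are no part of the job. Leave any black, purple or turquoise look-alike of the frame3 alone.

How it is judged:
By the outcome, as a careful person would: the job done as asked, in the order asked, and still so for the second after the job is handed in, with the robot touching nothing.
Of frame1, frame2, frame3 only 2 to 3 are there at a start; the rules pass over those that are not, and their reading is None.
At some moment in a run one of frame1, frame2, frame3 may be knocked a few centimetres aside while the robot is not near it.
It also fails if it takes over 210 s, if anything falls off the work surface, if the arm or the gripper's body presses on something with over 40 N, if the wrist force passes 120 N, or if a joint passes its speed limit or range.

## Working session

There is one attempt and no reset: what is moved stays moved. The work goes in short steps, Python scripts to look and compute and a shell command to move; the robot and the scene stay as the last step left them, time stands still between calls to the robot, and variables do not carry over. Pictures are saved under pics/ and viewed, at most 14 in all, crops included, and the job is handed in when it is done.

```bash
ls; mkdir -p pics; cat > h.py <<'E'
import numpy as np,cv2
from bench import manip
from scipy.spatial.transform import Rotation as R
def shot(cam,fn=None):
    im=np.array(manip.read_camera(cam)); 
    if fn: cv2.imwrite('pics/'+fn,im)
    return im
def pose():
    o=manip.observe(); return np.array(o['ee_pos']),R.from_euler('xyz',o['eef_rot']),o
def go(target,yaw_deg=None):
    """shift in tool axes cm"""
    p,r,o=pose(); print('tool d cm',np.round(r.inv().apply(np.array(target)-p)*100,2),'rpy',np.round(np.degrees(o['eef_rot']),1))
def cam(c):
    m=manip.camera_model(c);q=np.array(m['orientation'])
    Rm=q if q.shape==(3,3) else (R.from_euler('xyz',q).as_matrix() if q.size==3 else R.from_quat(q).as_matrix())
    return np.array(m['intrinsics']),np.array(m['position']),Rm
def toworld(c,uv,z):
    K,t,Rm=cam(c); uv=np.atleast_2d(uv).astype(float)
    d=(Rm@np.linalg.inv(K)@np.c_[uv,np.ones(len(uv))].T).T
    return t+d*((z-t[2])/d[:,2])[:,None]
def topix(c,P):
    K,t,Rm=cam(c); q=(K@Rm.T@(np.atleast_2d(P)-t).T).T
    return q[:,:2]/q[:,2:]
def pp(c,names):
    for n in names:
        for d in manip.pinpoint(c,n)[:6]:
            print(c,n,np.round(d['location'],4),round(d['confidence'],2),np.round(topix(c,d['location'])[0]))
E
python3 - <<'E'
from h import *
print(manip.camera_model('scene'),manip.observe())
for c in ['scene','side']:
    im=shot(c,c+'0.png')
    pp(c,['frame1','station1','station2','station3','lever_knob','lever_hub','start_top','carrier','handle','fork_seat'])
E
```

```text
pics
{'intrinsics': array([[424.95754242,   0.        , 282.62885441],
       [  0.        , 424.95754242, 208.03375302],
       [  0.        ,   0.        ,   1.        ]]), 'position': array([1.0594226 , 0.40167301, 0.88552411]), 'orientation': array([-2.437337  , -0.00534565,  2.10177265])} {'clock': 0.0, 'joint_positions': array([-1.21864516e+00,  1.24518840e-01,  1.65168260e+00,  1.91077353e-05,
        1.36748485e+00, -8.25842270e-02]), 'dq': array([ 0.00058083, -0.00020078, -0.00181749, -0.00027924,  0.0014173 ,
        0.00133713]), 'tau': array([-1.04467414e-03, -4.23610568e+01, -3.65454590e+01, -1.46025427e-04,
        6.84322324e-03, -2.96476674e-05]), 'ee_pos': array([ 0.27353726, -0.58896915,  0.23003904]), 'eef_rot': array([-3.13950769e+00, -1.91347492e-04,  4.34731312e-01]), 'ft_force': array([-0.35564028,  0.74866059, -0.37893471]), 'ft_torque': array([0.01281221, 0.02830879, 0.01191498]), 'finger_force': 0.0, 'grip_width': 0.08521478790179972}
scene frame1 [0.6656 0.1934 0.0025] 0.98 [289. 311.]
scene frame1 [0.4362 0.1847 0.0011] 0.94 [331. 239.]
scene frame1 [0.657
[... 1941 characters left out ...]
8. 151.]
side station3 [ 0.4831 -0.2443  0.0826] 0.71 [378. 178.]
side station3 [ 0.5632 -0.252   0.0802] 0.64 [358. 163.]
side lever_knob [ 0.4197 -0.0997  0.1428] 0.53 [366. 198.]
side lever_hub [ 0.4087 -0.1618  0.0432] 0.81 [378. 216.]
side start_top [ 0.4098 -0.1611  0.0445] 0.73 [377. 215.]
side start_top [ 0.6715 -0.0779  0.0749] 0.6 [290. 172.]
side start_top [ 0.5644 -0.2505  0.0803] 0.46 [358. 163.]
side start_top [ 5.399e-01  1.995e-01 -4.000e-04] 0.32 [244. 267.]
side carrier [ 0.5496  0.0487 -0.0014] 0.72 [285. 235.]
side handle [0.5478 0.0484 0.1512] 0.84 [287. 196.]
side fork_seat [0.5499 0.4046 0.2499] 0.61 [149. 245.]
side fork_seat [ 0.4198 -0.0975  0.1404] 0.59 [365. 199.]
```

View pics/scene0.png

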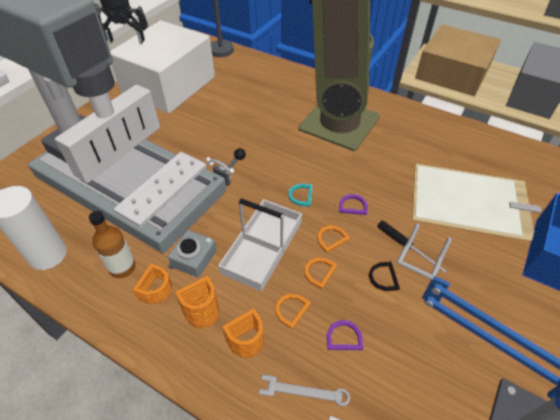

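View pics/side0.png

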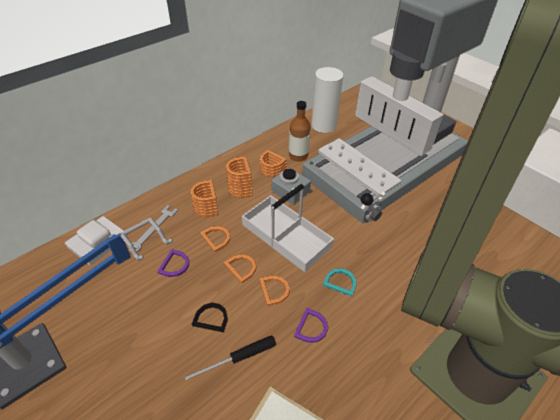

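Scene view: the orange frames lie at (293,310), (320,270) and (332,238). The look-alikes are turquoise (301,194), purple (353,205) and (344,336), and black (384,277). The stacks stand at (153,285), (200,303) and (245,333). I choose the three flat orange frames. The lever leans to world +y, so station +y is world -y.

```bash
cat >> h.py <<'E'
def dring():
    a=np.linspace(0,np.pi,25)
    f=lambda r,yb:np.r_[[[ -r,yb],[r,yb]],np.c_[r*np.cos(a),-.006+r*np.sin(a)]]
    return f(.038,-.032),f(.029,-.023)
def renderD(c,x,y,th,z0=0.,sc=1):
    m=np.zeros((420,560),np.uint8); o,i=dring(); C,S=np.cos(th),np.sin(th); M=np.array([[C,S],[-S,C]])
    for z in np.linspace(z0,z0+.012,5):
        k=np.zeros_like(m)
        for poly,v in((o,1),(i,0)):
            P=np.c_[poly@M+[x,y],np.full(len(poly),z)]
            cv2.fillPoly(k,[np.round(topix(c,P)*16).astype(np.int32)],v,shift=4)
        m|=k
    return m
def orange(im):
    h=cv2.cvtColor(im,cv2.COLOR_BGR2HSV); return cv2.inRange(h,(6,190,150),(16,255,255))//255
from scipy.optimize import minimize
def fitD(masks,x,y,z0=0.,th0s=np.arange(0,2*np.pi,np.pi/8),win=.075):
    W={}
    for c,m in masks.items():
        w=np.zeros_like(m); a=np.linspace(0,6.3,30)
        cv2.fillPoly(w,[topix(c,np.c_[x+win*np.cos(a),y+win*np.sin(a),np.full(30,z0)]).astype(np.int32)],1); W[c]=m&w
    def cost(p):
        s=0
        for c,m in W.items():
            r=renderD(c,*p,z0); s+=1-(r&m).sum()/max(1,(r|m).sum())
        return s/len(W)
    ths=sorted(th0s,key=lambda t:cost((x,y,t)))[:3]
    best=min((minimize(cost,(x,y,t),method='Nelder-Mead',options=dict(initial_simplex=[(x,y,t),(x+.006,y,t),(x,y+.006,t),(x,y,t+.2)],maxiter=90)) for t in ths),key=lambda r:r.fun)
    return best.x,best.fun
def lstfit(cams=('scene','side'),pts=(),z0=0.):
    ms={c:orange(shot(c)) for c in cams}
    for p in pts:
        b,f=fitD(ms,*p,z0); print('frame',np.round(b[:2],4),'yaw',round(np.degrees(b[2])%360,1),'cost',round(f,2))
    return ms
E
python3 - <<'E'
from h import *
ms=lstfit(pts=[(.665,.192),(.541,.2),(.434,.182)])
# carrier fit
W={c:manip.cut_out(c,'carrier')[0]['pixels'].astype(np.uint8) for c in('scene','side')}
def rend(c,x,y,th):
    m=np.zeros((420,560),np.uint8);C,S=np.cos(th),np.sin(th);T=lambda P:np.c_[np.array(P)[:,:2]@np.array([[C,S],[-S,C]])+[x,y],np.array(P)[:,2]]
    P=[(a,b,z) for a in(-.115,.115) for b in(-.056,.056) for z in(0,.036)]
    cv2.fillConvexPoly(m,cv2.convexHull(topix(c,T(P)).astype(np.float32)).astype(np.int32),1)
    q=topix(c,T([(0,-.053,.03),(0,-.053,.15),(0,.053,.15),(0,.053,.03)])).astype(int)
    for i,w in((0,4),(1,6),(2,4)): cv2.line(m,tuple(map(int,q[i])),tuple(map(int,q[i+1])),1,w)
    return m
def cost(p): return sum(1-(rend(c,*p)&m).sum()/(rend(c,*p)|m).sum() for c,m in W.items())
r=min((minimize(cost,(.5496,.0485,t),method='Nelder-Mead',options=dict(initial_simplex=[(.55,.0485,t),(.556,.0485,t),(.55,.055,t),(.55,.0485,t+.1)])) for t in(-.3,-.1,.1,.3)),key=lambda r:r.fun)
print('carrier',np.round(r.x,4),np.degrees(r.x[2]),r.fun)
im=cv2.imread('pics/scene0.png'); s=cv2.imread('pics/side0.png')
a=cv2.resize(im[180:340,230:430],None,fx=2.5,fy=2.5); b=cv2.resize(im[210:300,370:500],None,fx=3,fy=3)
cc=np.zeros((600,790,3),np.uint8); cc[:400,:500]=a; b2=cv2.resize(s[200:290,90:200],None,fx=2.6,fy=2.6); 
cc[:400,500:790]=cv2.resize(im[220:300,380:450],(290,331),interpolation=2)[:400] if 0 else 0
cc[:331,500:790]=cv2.resize(im[220:300,380:450],(290,331)); cc[366:600,:286]=b2
cv2.imwrite('pics/crop1.png',cc)
E
```

```text
Traceback (most recent call last):
  File "h.py", line 60, in lstfit
    b,f=fitD(ms,*p,z0); print('frame',np.round(b[:2],4),'yaw',round(np.degrees(b[2])%360,1),'cost',round(f,2))
        ~~~~^^^^^^^^^^
  File "h.py", line 55, in fitD
    best=min((minimize(cost,(x,y,t),method='Nelder-Mead',options=dict(initial_simplex=[(x,y,t),(x+.006,y,t),(x,y+.006,t),(x,y,t+.2)],maxiter=90)) for t in ths),key=lambda r:r.fun)
  File "h.py", line 55, in <genexpr>
    best=min((minimize(cost,(x,y,t),method='Nelder-Mead',options=dict(initial_simplex=[(x,y,t),(x+.006,y,t),(x,y+.006,t),(x,y,t+.2)],maxiter=90)) for t in ths),key=lambda r:r.fun)
              ~~~~~~~~^^^^^^^^^^^^^^^^^^^^^^^^^^^^^^^^^^^^^^^^^^^^^^^^^^^^^^^^^^^^^^^^^^^^^^^^^^^^^^^^^^^^^^^^^^^^^^^^^^^^^^^^^^^^^^^^^^^^^^^^^^^
  File "h.py", line 52, in cost
    r=renderD(c,*p,z0); s+=1-(r&m).sum()/max(1,(r|m).sum())
  File "h.py", line 38, in renderD
    cv2.fillPoly(k,[np.round(topix(c,P)*16).astype(np.int32)],v,shift=4)
                             ~~~~~^^^^^
  File "h.py", line 22, in topix
    K,t,Rm=cam(c); q=(K@Rm.T@(np.atleast_2d(P)-t).T).T
           ~~~^^^
  File "h.py", line 14, in cam
    m=manip.camera_model(c);q=np.array(m['orientation'])
ValueError: time passes only in moves, steps and waits
```

```bash
sed -i 's/^def cam(c):/import functools\n@functools.cache\ndef cam(c):/' h.py
cat > carr.py <<'E'
from h import *
def carrier_fit(x0=.5496,y0=.0485,t0s=(-.3,-.1,.1,.3),cams=('scene','side')):
    W={c:manip.cut_out(c,'carrier')[0]['pixels'].astype(np.uint8) for c in cams}
    def rend(c,x,y,th):
        m=np.zeros((420,560),np.uint8);C,S=np.cos(th),np.sin(th);T=lambda P:np.c_[np.array(P)[:,:2]@np.array([[C,S],[-S,C]])+[x,y],np.array(P)[:,2]]
        P=[(a,b,z) for a in(-.115,.115) for b in(-.056,.056) for z in(0,.036)]
        cv2.fillConvexPoly(m,cv2.convexHull(topix(c,T(P)).astype(np.float32)).astype(np.int32),1)
        q=topix(c,T([(0,-.053,.03),(0,-.053,.15),(0,.053,.15),(0,.053,.03)])).astype(int)
        for i,w in((0,4),(1,6),(2,4)): cv2.line(m,tuple(map(int,q[i])),tuple(map(int,q[i+1])),1,w)
        return m
    def cost(p): return sum(1-(rend(c,*p)&m).sum()/(rend(c,*p)|m).sum() for c,m in W.items())
    r=min((minimize(cost,(x0,y0,t),method='Nelder-Mead',options=dict(initial_simplex=[(x0,y0,t),(x0+.006,y0,t),(x0,y0+.006,t),(x0,y0,t+.1)])) for t in t0s),key=lambda r:r.fun)
    print('carrier',np.round(r.x,4),np.degrees(r.x[2]),r.fun)
E
python3 - <<'E'
from carr import *
ms=lstfit(pts=[(.665,.192),(.541,.2),(.434,.182)])
carrier_fit()
im=cv2.imread('pics/scene0.png'); s=cv2.imread('pics/side0.png')
cc=np.zeros((600,790,3),np.uint8); cc[:352,:440]=cv2.resize(im[180:340,230:430],(440,352))
cc[:360,450:790]=cv2.resize(im[215:305,380:465],(340,360)); cc[366:600,:286]=cv2.resize(s[200:290,90:200],(286,234))
cc[366:600,300:560]=cv2.resize(im[130:220,180:280],(260,234))
cv2.imwrite('pics/crop1.png',cc)
E
```

```text
frame [0.6601 0.1908] yaw 177.0 cost 0.7
frame [0.5391 0.1994] yaw 180.6 cost 0.69
frame [0.4332 0.1811] yaw 155.2 cost 0.72
carrier [0.5467 0.0473 0.0899] 5.1498306903910285 0.12411498237324559
```

View pics/crop1.png

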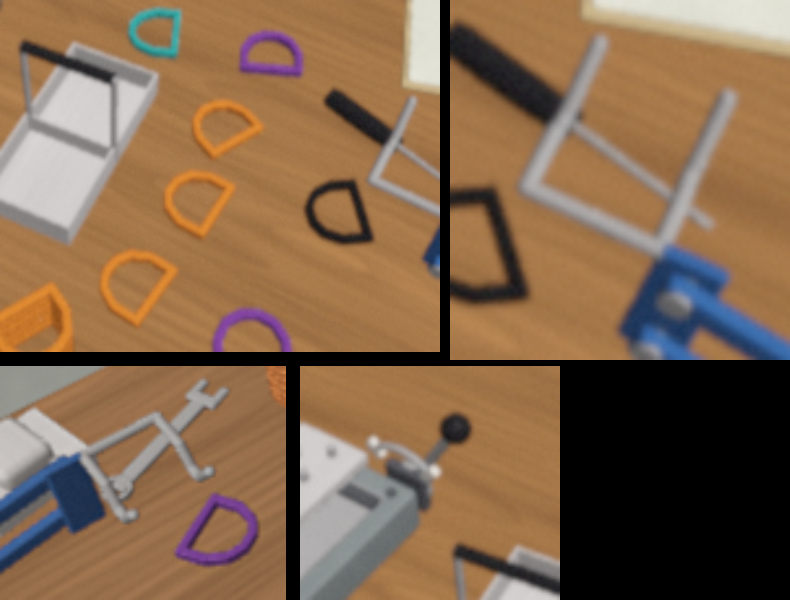

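```bash
python3 - <<'E'
from h import *
s=cv2.imread('pics/scene0.png'); hs=cv2.cvtColor(s,cv2.COLOR_BGR2HSV)
for (u,v) in [(293,310),(320,270),(332,238)]:
    w=hs[v-20:v+20,u-20:u+20].reshape(-1,3); w=w[np.argsort(-w[:,1].astype(int))]
    print(w[[5,50,100,150,200,300,600]].tolist())
print('tips',toworld('scene',[(417.5,225),(450,239)],.268).round(4).tolist())
print('cross',toworld('scene',[(399,261),(432,276)],.256).round(4).tolist())
E
```

```text
[[15, 204, 221], [15, 200, 221], [15, 198, 222], [15, 197, 217], [15, 195, 214], [14, 192, 182], [15, 153, 165]]
[[14, 205, 193], [15, 200, 217], [15, 198, 215], [15, 196, 206], [15, 195, 221], [15, 188, 207], [15, 149, 168]]
[[15, 205, 203], [14, 200, 175], [15, 197, 218], [15, 195, 222], [15, 193, 211], [14, 180, 143], [15, 148, 157]]
tips [[0.5136, 0.3741, 0.268], [0.5147, 0.435, 0.268]]
cross [[0.5975, 0.3719, 0.256], [0.5977, 0.4315, 0.256]]
```

```bash
sed -i 's/(6,190,150),(16,255,255)/(4,173,120),(18,255,255)/' h.py; python3 - <<'E'
from h import *
lstfit(pts=[(.665,.192),(.541,.2),(.434,.182)]); lstfit(('scene',),pts=[(.665,.192),(.541,.2),(.434,.182)])
E
```

```text
frame [0.6595 0.191 ] yaw 173.7 cost 0.58
frame [0.5393 0.2002] yaw 180.0 cost 0.55
frame [0.4332 0.1808] yaw 155.0 cost 0.58
frame [0.6594 0.1908] yaw 176.6 cost 0.26
frame [0.5392 0.1991] yaw 178.0 cost 0.21
frame [0.4332 0.1808] yaw 155.4 cost 0.26
```

```bash
H="python3 -m handwheel"
python3 -m handwheel '[[4,-4,-1,0,0,0,8.5],[8,-8,-2,0,0,0,8.5],[12,-12,-3,0,0,0,8.5],[16,-16,-4,0,0,0,8.5],[20,-20,-5,0,0,0,8.5]]'
python3 -m handwheel '[[4,-4,-1,0,0,0,8.5],[8,-8,-2,0,0,0,8.5],[12,-12,-3,0,0,0,8.5],[16,-16,-4,0,0,0,8.5],[20,-20,-5,0,0,0,8.5]]'
python3 -m handwheel '[[4,-4,-0.5,0,0,7,4],[8,-8,-1,0,0,14,4],[11,-11,-1.5,0,0,21,4],[14.4,-14.1,-2,0,0,28,4],[14.4,-14.1,-2,0,0,28,4]]'
python3 - <<'E'
from h import *
im=shot('wrist','w1.png'); print(pose()[0],cam('wrist')[1])
ms={'wrist':orange(im)}
for p in [(.6594,.191),(.539,.199),(.433,.181)]:
    print(topix('wrist',[(*p,.01)]).round(),end=' '); b,f=fitD(ms,*p); print(b[:2].round(4),np.degrees(b[2])%360,f)
pp('wrist',['frame1','carrier','handle'])
E
```

```text
clock: 2.17
ee_pos: [0.3713, -0.3222, 0.2819]
eef_rot: [3.141, -0.0, 0.434]
ft_force: [0.8, -0.5, 0.6]
grip_width: 0.0848
finger_force: 0.0
clock: 2.8
ee_pos: [0.4684, -0.0564, 0.332]
eef_rot: [3.141, -0.001, 0.435]
ft_force: [0.3, -0.1, -0.6]
grip_width: 0.0849
finger_force: 0.0
clock: 3.42
ee_pos: [0.5398, 0.1326, 0.3514]
eef_rot: [-3.141, 0.0, -0.05]
ft_force: [-0.8, -0.6, -0.4]
grip_width: 0.0399
finger_force: 0.0
[0.53935908 0.13122803 0.35118651] [0.61651763 0.1265252  0.49432117]
[[238.  85.]] [0.6639 0.1912] 174.34499451632234 0.6790550273696341
[[240. 165.]] [0.5421 0.2002] 178.45614265689977 0.6527987897125567
[[256. 226.]] [0.4349 0.1813] 156.2242055410248 0.6241830065359477
wrist frame1 [0.4779 0.3447 0.0022] 0.9 [159. 204.]
wrist frame1 [0.6629 0.1972 0.0021] 0.81 [234.  83.]
wrist frame1 [0.35   0.0448 0.0009] 0.79 [335. 263.]
wrist frame1 [ 0.301   0.1855 -0.0022] 0.69 [260. 289.]
wrist frame1 [ 0.5435  0.2043 -0.0016] 0.67 [238. 162.]
wrist frame1 [ 0.4333  0.18   -0.0029] 0.55 [257. 223.]
wrist carrier [ 0.5458  0.0448 -0.0052] 0.95 [334. 155.]
wrist carrier [ 0.4219 -0.1013  0.1456] 0.61 [467. 261.]
wrist carrier [0.3651 0.3677 0.0021] 0.24 [158. 264.]
wrist handle [0.5501 0.0501 0.1466] 0.86 [351. 169.]
```

View pics/w1.png

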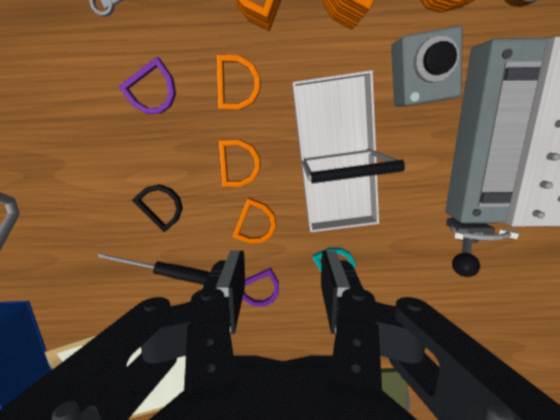

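Wrist view: the three orange frames are at (238,82), (238,164) and (255,222), straight rails to the left (world +y). The carrier is at (337,150) with its handle, and the start button and nest are on the right.

```bash
python3 - <<'E'
from h import *
for fn,(u,v) in (('w1.png',(238,164)),('side0.png',(240,268))):
    im=cv2.imread('pics/'+fn);hs=cv2.cvtColor(im,cv2.COLOR_BGR2HSV)
    w=hs[v-22:v+22,u-22:u+22].reshape(-1,3); w=w[np.argsort(-w[:,1].astype(int))]
    print(w[[5,50,100,150,200,300,400,600,1200]].tolist())
def fits(c,fn,g):
    im=cv2.imread('pics/'+fn);hs=cv2.cvtColor(im,cv2.COLOR_BGR2HSV)
    # Otsu on saturation*value local
    for p in [(.6594,.191),(.539,.199),(.433,.181)]:
        u,v=topix(c,[(*p,.01)])[0].astype(int); w=im[v-35:v+35,u-35:u+35].astype(int)
        d=np.clip(w[:,:,2]-w[:,:,0],0,255).astype(np.uint8); t,_=cv2.threshold(d,0,255,cv2.THRESH_OTSU)
        m=((im[:,:,2].astype(int)-im[:,:,0])>t).astype(np.uint8)
        b,f=fitD({c:m},*p); print(c,t,b[:2].round(4),(np.degrees(b[2])%360).round(1),round(f,3))
fits('wrist','w1.png',0);fits('scene','scene0.png',0);fits('side','side0.png',0)
E
```

```text
[[15, 255, 222], [15, 255, 209], [15, 254, 209], [15, 252, 221], [15, 250, 220], [15, 247, 227], [15, 243, 229], [15, 231, 221], [15, 173, 137]]
[[12, 182, 123], [12, 173, 181], [12, 169, 119], [12, 166, 181], [13, 165, 215], [13, 163, 213], [13, 153, 162], [14, 133, 140], [14, 130, 147]]
wrist 151.0 [0.6628 0.1893] 173.0 0.203
wrist 151.0 [0.5425 0.1983] 176.7 0.267
wrist 149.0 [0.4347 0.18  ] 154.1 0.266
scene 121.0 [0.6586 0.1913] 173.0 0.206
scene 122.0 [0.5383 0.1994] 176.7 0.255
scene 55.0 [0.4352 0.1841] 139.6 0.799
side 96.0 [0.6648 0.1926] 174.4 0.267
side 46.0 [0.535  0.2028] 267.8 0.802
side 45.0 [0.4324 0.1818] 214.8 0.814
```

```bash
cat >> h.py <<'E'
def orloc(im,c,p,z=.01,w=35):
    u,v=topix(c,[(*p,z)])[0].astype(int); d=im.astype(int); d=np.clip(d[:,:,2]-d[:,:,0],0,255).astype(np.uint8)
    t,_=cv2.threshold(np.ascontiguousarray(d[max(0,v-w):v+w,max(0,u-w):u+w]),0,255,cv2.THRESH_OTSU); return (d>t).astype(np.uint8)
def fit1(im,c,p,z0=0.,w=35,**k):
    b,f=fitD({c:orloc(im,c,p,z0+.01,w)},*p,z0,**k); print(c,b[:2].round(4),'yaw',(np.degrees(b[2])%360).round(1),'cost',round(f,2)); return b
def grasp(x,y,yaw,z=.003):
    t=np.radians(yaw); q=np.array([x+.0275*np.sin(t),y-.0275*np.cos(t),z]); print('rail',q.round(4),'toolyaw',yaw-180); go(q)
E
python3 -m handwheel '[[-0.1,-2,6,0,0,0,4],[-0.1,-4,12,0,0,0,4],[-0.2,-6,18,0,0,0,4],[-0.2,-8,24,0,0,0,4],[-0.2,-9.5,26,0,0,0,4]]'
python3 - <<'E'
from h import *
im=shot('wrist','w2.png'); b=fit1(im,'wrist',(.542,.199),w=60)
grasp(b[0],b[1],np.degrees(b[2])%360)
E
```

```text
clock: 4.25
ee_pos: [0.5395, 0.2236, 0.0866]
eef_rot: [3.139, 0.007, -0.055]
ft_force: [0.2, 0.3, -0.1]
grip_width: 0.0403
finger_force: 0.0
wrist [0.5417 0.2025] yaw 177.7 cost 0.24
rail [0.5428 0.23   0.003 ] toolyaw -2.2817067264920468
tool d cm [ 0.45 -0.56  8.19] rpy [179.9   0.5  -3.1]
```

View pics/w2.png

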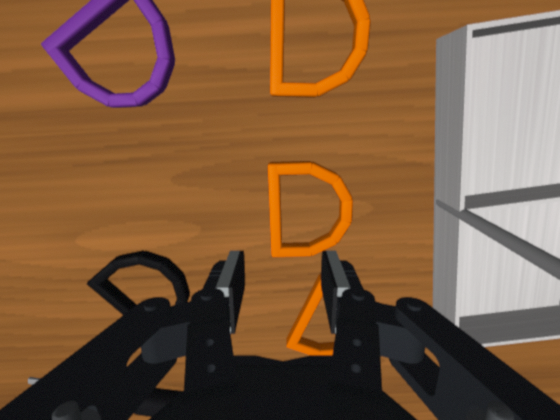

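Close view: the chosen orange frame is at (310,210). Its straight rail, at (275,210), lies between the finger lines (237 and 328).

```bash
python3 -m handwheel '[[0.4,-0.45,4,0,0,0,4],[0.4,-0.45,8.2,0,0,0,4],[0.4,-0.45,8.2,0,0,0,0.5],[0.4,-0.45,8.2,0,0,0,0.5],[0.4,-0.45,8.2,0,0,0,0.5]]' 40
python3 -m handwheel '[[0,0,0,0,0,0,0.5],[0,0,-5,0,0,0,0.5],[0,0,-10,0,0,0,0.5],[0,0,-16,0,0,0,0.5],[0,0,-22,0,0,0,0.5]]'
python3 -c "
from h import *
shot('wrist','w3.png')
"
```

```text
clock: 4.92
ee_pos: [0.5485, 0.2298, 0.0122]
eef_rot: [-3.14, -0.004, -0.054]
ft_force: [0.0, 0.5, -0.2]
grip_width: 0.006
finger_force: 39.0
clock: 5.55
ee_pos: [0.5463, 0.2295, 0.232]
eef_rot: [-3.141, -0.001, -0.054]
ft_force: [0.6, -0.3, -0.6]
grip_width: 0.0059
finger_force: 39.1
```

View pics/w3.png

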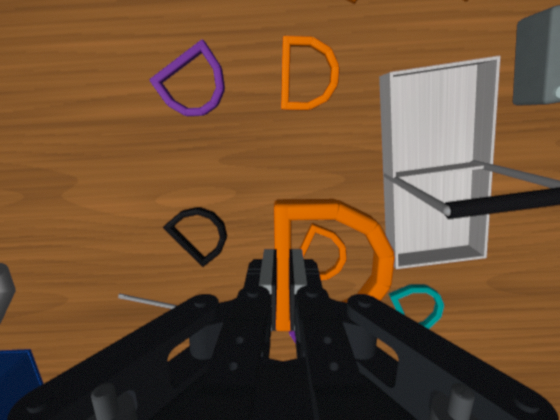

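```bash
python3 - <<'E'
from h import *
p,r,o=pose(); print(p,o['joint_positions'].round(3)); 
im=cv2.imread('pics/w3.png'); cam('wrist')
m=orloc(im,'wrist',(p[0],p[1]-.0275),p[2],60)
# mask other frames: keep in window
def cost(q):
    x,y,th,z=q; rr=renderD('wrist',x,y,th,z)
    k=cv2.dilate(rr,np.ones((25,25))); mm=m&k
    vis=np.ones_like(m); vis[250:,235:330]=0; 
    return 1-(rr&mm&vis).sum()/((rr|mm)&vis).sum()
best=None
for dz in(-.015,-.01,-.005,0,.005):
    x0=np.array([p[0],p[1]-.0275,np.radians(177),p[2]+dz]);
    s=np.vstack([x0]+[x0+d for d in np.diag([.005,.005,.1,.004])]); a=minimize(cost,x0,method='Nelder-Mead',options=dict(initial_simplex=s)); print(dz,(a.x-[*p[:2],0,p[2]]).round(4),np.degrees(a.x[2]).round(1),round(a.fun,3))
E
python3 -m handwheel '[[0,0,0,0,0,0,0.5],[0,0,0,0,0,0,0.5]]'
```

```text
[0.55045976 0.23089017 0.24292361] [ 0.307 -0.009  1.77  -0.     1.364  1.932]
-0.015 [-0.0054 -0.028   3.0764 -0.0124] 176.3 0.388
-0.01 [-0.0045 -0.0268  3.034  -0.0077] 173.8 0.412
-0.005 [-0.0034 -0.0265  3.1516 -0.0075] 180.6 0.456
0 [-0.0082 -0.0303  3.1853 -0.0189] 182.5 0.368
0.005 [-0.0066 -0.03    3.1615 -0.0158] 181.1 0.389
clock: 5.85
ee_pos: [0.5458, 0.2293, 0.2281]
eef_rot: [3.141, 0.002, -0.054]
ft_force: [0.2, -0.9, -1.2]
grip_width: 0.0063
finger_force: 39.1
```

```bash
for i in 1 2 3; do python3 -m handwheel '[[0,0,0,0,0,0,0.5],[0,0,0,0,0,0,0.5]]' | sed -n 1,2p; python3 -c "
from h import *
print(pose()[0])"; done
```

```text
clock: 6.1
ee_pos: [0.546, 0.2293, 0.2276]
[0.54595744 0.22931834 0.22759642]
clock: 6.35
ee_pos: [0.5466, 0.2295, 0.229]
[0.54658229 0.22951357 0.2290459 ]
clock: 6.6
ee_pos: [0.5467, 0.2295, 0.2294]
[0.54665146 0.22952476 0.22937131]
```

```bash
python3 -m handwheel '[[0,0,6,0,0,0,0.5],[0,0,12,0,0,0,0.5],[0,0,18,0,0,0,0.5],[0,0,21,0,0,0,0.5],[0,0,21.9,0,0,0,0.5]]'
python3 -m handwheel '[[0,0,0,0,0,0,0.5],[0,0,0,0,0,0,0.5],[0,0,0,0,0,0,3],[0,0,0,0,0,0,3],[-0.45,0,0,0,0,0,3]]'
python3 -m handwheel '[[0,0,0.4,0,0,0,3],[0,0,0.6,0,0,0,3],[0,0,0.6,0,0,0,3],[0,0,0.6,0,0,0,3]]'
python3 -m handwheel '[[0,0,0,0,0,0,0.5],[0,0,0,0,0,0,0.5],[0,0,0,0,0,0,0.5],[0,0,0,0,0,0,0.5],[0,0,0,0,0,0,0.5]]'
```

```text
clock: 7.22
ee_pos: [0.5447, 0.2289, 0.0102]
eef_rot: [3.139, 0.007, -0.054]
ft_force: [-17.0, -6.6, 36.2]
grip_width: 0.0064
finger_force: 45.3
clock: 7.85
ee_pos: [0.5423, 0.2298, 0.0105]
eef_rot: [-3.141, -0.0, -0.054]
ft_force: [-0.5, -0.1, 0.3]
grip_width: 0.03
finger_force: 0.0
clock: 8.35
ee_pos: [0.5422, 0.2298, 0.0043]
eef_rot: [-3.142, -0.0, -0.054]
ft_force: [0.6, -0.3, -0.8]
grip_width: 0.0303
finger_force: 0.0
clock: 8.98
ee_pos: [0.5424, 0.2299, 0.0046]
eef_rot: [-3.141, -0.001, -0.054]
ft_force: [-0.2, 0.4, 0.7]
grip_width: 0.0074
finger_force: 41.7
```

```bash
python3 -m handwheel '[[0,0,-5.5,0,0,0,0.5],[0,0,-11,0,0,0,0.5],[0,0,-16.5,0,0,0,0.5],[0,0,-22,0,0,0,0.5],[0,0,-27,0,0,0,0.5]]'
python3 -m handwheel '[[0,2,0,0,0,0,0.5],[0.5,7,0,0,0,0,0.5],[1,12,0,0,0,0,0.5],[1.5,17,0,0,0,0,0.5],[2,22,0,0,0,0,0.5]]'
python3 -m handwheel '[[0,5,0,0,0,0,0.5],[0.5,10,0,0,0,0,0.5],[1,15,0,0,0,0,0.5],[1.5,20,0,0,0,0,0.5],[2.5,23,0,0,0,0,0.5]]'
python3 -m handwheel '[[0,0,0,0,0,0,0.5],[0,0,0,0,0,0,0.5],[0,0,0,0,0,0,0.5],[0,0,0,0,0,0,0.5],[0,0,0,0,0,0,0.5]]'
python3 - <<'E'
from h import *
shot('wrist','w4.png'); print(pose()[0]); pp('wrist',['station1','lever_knob','lever_hub','start_top'])
np.savez('w4.npz',*cam('wrist'))
for q in [(.561,-.25,.08)]: print(topix('wrist',q))
shot('scene'); pp('scene',['station1'])
shot('side'); pp('side',['station1'])
E
```

```text
clock: 9.6
ee_pos: [0.5418, 0.2297, 0.276]
eef_rot: [-3.141, -0.0, -0.054]
ft_force: [0.6, -0.1, -0.5]
grip_width: 0.0078
finger_force: 41.5
clock: 10.22
ee_pos: [0.5491, 0.0071, 0.2722]
eef_rot: [-3.142, 0.003, -0.054]
ft_force: [-0.1, -0.1, -0.7]
grip_width: 0.0075
finger_force: 41.5
clock: 10.85
ee_pos: [0.5613, -0.2243, 0.272]
eef_rot: [-3.14, 0.003, -0.056]
ft_force: [0.2, -0.6, -0.1]
grip_width: 0.007
finger_force: 41.5
clock: 11.48
ee_pos: [0.5629, -0.2214, 0.2745]
eef_rot: [3.142, -0.0, -0.053]
ft_force: [-0.7, 0.1, -1.0]
grip_width: 0.0074
finger_force: 41.5
[ 0.5628965  -0.22152258  0.27449345]
wrist station1 [ 0.4797 -0.2485  0.0832] 0.98 [307. 249.]
wrist station1 [ 0.5618 -0.2512  0.0839] 0.73 [308. 184.]
wrist station1 [ 0.6456 -0.257   0.0792] 0.62 [311. 106.]
wrist lever_knob [ 0.4169 -0.1039  0.1448] 0.59 [182. 332.]
wrist start_top [ 0.6735 -0.078   0.0737] 0.96 [142.  88.]
[[306.50300476 183.69680443]]
scene station1 [ 0.6404 -0.2565  0.0779] 0.69 [139. 205.]
scene station1 [ 0.4777 -0.2464  0.0814] 0.63 [183. 166.]
scene station1 [ 0.561  -0.25    0.0804] 0.57 [162. 185.]
side station1 [ 0.4829 -0.2436  0.0783] 0.8 [378. 179.]
side station1 [ 0.4148 -0.0958  0.1393] 0.72 [366. 201.]
side station1 [ 0.6484 -0.2515  0.0812] 0.56 [337. 149.]
```

View pics/w4.png

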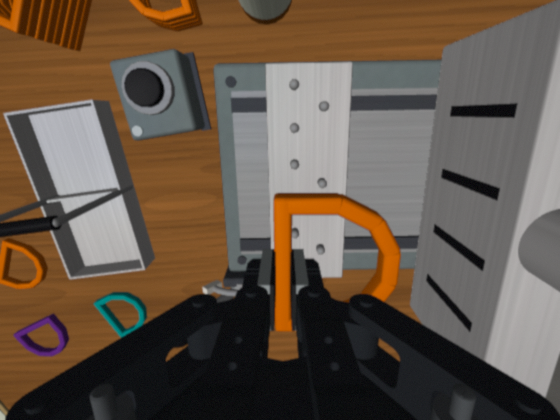

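Wrist view: the held frame is clear at (335,255). Nest pins show at (294,84), (294,128), (324,105), (294,164), (322,183) and (320,248), and the start button is at (147,88).

```bash
python3 - <<'E'
from h import *
uv=np.array([(294,84),(294,128),(324,105.5),(294,164),(322,183),(295,233),(320,248.5)],float)
im=cv2.imread('pics/w4.png'); g=cv2.cvtColor(im,cv2.COLOR_BGR2GRAY).astype(float)
hsv=cv2.cvtColor(im,cv2.COLOR_BGR2HSV)
for i in range(len(uv)):   # refine: darkness centroid in 15px window
    u,v=uv[i].astype(int); w=g[v-9:v+10,u-9:u+10]; d=np.clip(np.percentile(w,80)-w-8,0,None); Y,X=np.mgrid[-9:10,-9:10]; print(np.round([u+(d*X).sum()/d.sum(),v+(d*Y).sum()/d.sum()],1).tolist(),end=' ')
print()
loc=[]
for s,k in((1,0),(1,1),(1,2),(2,0),(2,2),(3,1) if 0 else (3,0),(3,2)):
    loc.append((s,k))
pins=np.array([(-21.5,-15.5),(21.5,-15.5),(0,15.5)])/1000
def model(q,asg):
    x,y,th=q; C,S=np.cos(th),np.sin(th); P=np.array([[(s-2)*.082,0] for s,k in asg])+np.array([pins[k] for s,k in asg])
    return P@np.array([[C,S],[-S,C]])+[x,y]
# station x ~ world -x: station1 (far, x=.64) has local x=-.082
asg=[(1,0),(1,1),(1,2),(2,0),(2,2),(3,0),(3,2)]
W=toworld('wrist',uv,.090)[:,:2]
from scipy.optimize import least_squares
r=least_squares(lambda q:(model(q,asg)-W).ravel(),(.561,-.25,3.09)); print(r.x.round(4),np.degrees(r.x[2]),(r.fun*1000).round(1))
print(W.round(4).tolist())
# in-hand fit, z0 fixed by grasp
p=pose()[0]; m=orloc(im,'wrist',(p[0],p[1]-.0275),p[2],60)
vis=np.ones_like(m); vis[250:,235:330]=0
def cost(q):
    rr=renderD('wrist',*q,p[2]-.0045); mm=m&cv2.dilate(rr,np.ones((25,25))); return 1-(rr&mm&vis).sum()/((rr|mm)&vis).sum()
x0=np.array([p[0],p[1]-.0275,np.radians(177)]); a=minimize(cost,x0,method='Nelder-Mead',options=dict(initial_simplex=np.vstack([x0]+[x0+d for d in np.diag([.005,.005,.1])])))
print('inhand',(a.x[:2]-p[:2]).round(4),np.degrees(a.x[2]),a.fun)
E
```

```text
[294.2, 84.5] [294.5, 127.5] [323.8, 106.0] [294.6, 163.4] [322.0, 182.8] [291.1, 232.5] [320.2, 247.9] 
[ 0.564  -0.2515  3.1028] 177.77579402179245 [ 0.8  0.2  0.9 -0.   0.4  0.1  0.  -0.2  0.3 -0.1 -0.7  0.6 -1.8 -0.5]
[[0.6672, -0.2402], [0.6241, -0.2383], [0.6449, -0.2702], [0.586, -0.2367], [0.5631, -0.2669], [0.5048, -0.2343], [0.4832, -0.2633]]
inhand [-0.0013 -0.0286] 177.39716430581578 0.3573765384016202
```

```bash
python3 -m handwheel '[[0.18,0.21,6,0,0,0,0.5],[0.18,0.21,12,0,0,0,0.5],[0.18,0.21,16,0,0,0,0.5],[0.18,0.21,17.2,0,0,0,0.5],[0.18,0.21,17.2,0,0,0,0.5]]'
python3 -m handwheel '[[0,0,0,0,0,0,0.5],[0,0,0,0,0,0,0.5],[0,0,0,0,0,0,0.5],[0,0,0,0,0,0,0.5],[0,0,0,0,0,0,0.5]]'
python3 -m handwheel '[[0,0,0.3,0,0,0,0.5],[0,0,0.6,0,0,0,0.5],[0,0,0.9,0,0,0,0.5],[0,0,1.2,0,0,0,0.5],[0,0,1.5,0,0,0,0.5]]'
python3 -m handwheel '[[0,0,0.2,0,0,0,0.5],[0,0,0.2,0,0,0,0.5],[0,0,0.2,0,0,0,0.5]]'
python3 - <<'E'
from h import *
p=pose()[0]; print(p); im=shot('wrist','w5.png'); fit1(im,'wrist',(.5635,-.2512),.08,w=60)
E
```

```text
clock: 12.55
ee_pos: [0.5647, -0.2243, 0.1025]
eef_rot: [-3.141, 0.0, -0.054]
ft_force: [0.4, -0.1, -0.8]
grip_width: 0.0075
finger_force: 41.5
clock: 13.18
ee_pos: [0.5645, -0.2242, 0.1024]
eef_rot: [3.142, -0.0, -0.054]
ft_force: [0.1, 0.1, 0.2]
grip_width: 0.0075
finger_force: 41.5
clock: 13.8
ee_pos: [0.5645, -0.2242, 0.087]
eef_rot: [-3.142, 0.0, -0.054]
ft_force: [-0.7, -0.3, -0.7]
grip_width: 0.0073
finger_force: 41.5
clock: 14.18
ee_pos: [0.5646, -0.2242, 0.0855]
eef_rot: [3.142, -0.0, -0.054]
ft_force: [0.0, 0.4, -0.9]
grip_width: 0.0073
finger_force: 41.5
[ 0.56461087 -0.22421586  0.08545759]
wrist [ 0.5642 -0.2527] yaw 176.8 cost 0.4
```

View pics/w5.png

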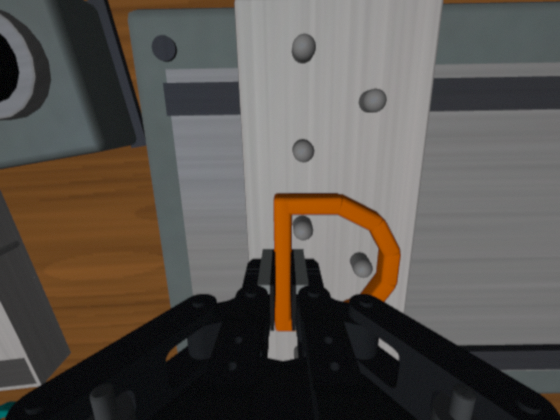

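Pins stand inside the frame at (303,227) and (361,264), and there is no contact force. I release and go for the next frame.

```bash
python3 -m handwheel '[[0,0,0.1,0,0,0,0.5],[0,0,0.1,0,0,0,3],[0,0,0.1,0,0,0,3],[0,0,-5,0,0,0,3],[0,0,-11,0,0,0,3]]'
python3 -m handwheel '[[0,0,-6,0,0,0,4],[0.5,-3,-11,0,0,0,4],[1.5,-8.5,-11,0,0,0,4],[2.5,-14,-11,0,0,0,4],[3.5,-19.5,-11,0,0,0,4]]'
python3 -m handwheel '[[1,-5.5,0,0,0,0,4],[2,-11,0,0,0,0,4],[3,-16.5,0,0,0,1,4],[4,-22,2,0,0,2,4],[4,-25,7,0,0,3.6,4]]'
python3 -m handwheel '[[0,0,4,0,0,0,4],[0,0,8.5,0,0,0,4],[0,0,8.5,0,0,0,4],[0,0,8.5,0,0,0,4],[0,0,8.5,0,0,0,4]]'
python3 - <<'E'
from h import *
p=pose()[0]; print(p); im=shot('wrist','w6.png'); b=fit1(im,'wrist',(.6615,.1905),w=60); grasp(b[0],b[1],np.degrees(b[2])%360)
im=shot('scene','s6.png');fit1(im,'scene',(.6615,.1905)); fit1(im,'scene',(.564,-.251),.08,w=25);fit1(im,'scene',(.434,.1805),w=22); 
E
```

```text
clock: 14.85
ee_pos: [0.5635, -0.2237, 0.1948]
eef_rot: [-3.14, 0.003, -0.054]
ft_force: [0.4, -1.9, 0.6]
grip_width: 0.0297
finger_force: 0.0
clock: 15.48
ee_pos: [0.6102, -0.0298, 0.3058]
eef_rot: [3.141, -0.001, -0.054]
ft_force: [0.6, 0.3, 0.8]
grip_width: 0.0402
finger_force: 0.0
clock: 16.1
ee_pos: [0.6655, 0.2194, 0.2385]
eef_rot: [-3.139, -0.007, -0.116]
ft_force: [0.5, -0.6, -0.2]
grip_width: 0.04
finger_force: 0.0
clock: 16.73
ee_pos: [0.6652, 0.2164, 0.154]
eef_rot: [-3.14, -0.005, -0.117]
ft_force: [-0.0, -1.3, -0.2]
grip_width: 0.04
finger_force: 0.0
[0.66516639 0.21636632 0.15395152]
wrist [0.6614 0.1917] yaw 174.4 cost 0.21
rail [0.6641 0.2191 0.003 ] toolyaw -5.636662648385169
tool d cm [-0.18 -0.24 15.07] rpy [-179.9   -0.3   -6.7]
scene [0.6614 0.1907] yaw 168.6 cost 0.83
scene [ 0.5588 -0.2556] yaw 177.0 cost 0.24
scene [0.4275 0.205 ] yaw 239.8 cost 0.65
```

```bash
python3 -m handwheel '[[-0.15,-0.22,5,0,0,-0.6,4],[-0.15,-0.22,10,0,0,-0.6,3.5],[-0.15,-0.22,13.5,0,0,-0.6,3.5],[-0.15,-0.22,15,0,0,-0.6,3.5],[-0.15,-0.22,15,0,0,-0.6,3.5]]'
python3 -m handwheel '[[0,0,0,0,0,0,3.5],[0,0,0,0,0,0,3.5],[0,0,0,0,0,0,3.5]]'
python3 -m handwheel '[[0,0,0,0,0,0,0.5],[0,0,0,0,0,0,0.5],[0,0,0,0,0,0,0.5],[0,0,0,0,0,0,0.5],[0,0,0,0,0,0,0.5]]'
```

```text
clock: 17.45
ee_pos: [0.6633, 0.2187, 0.0017]
eef_rot: [-3.141, -0.002, -0.106]
ft_force: [-0.0, -0.4, 0.0]
grip_width: 0.0346
finger_force: 0.0
clock: 17.82
ee_pos: [0.6625, 0.2186, 0.001]
eef_rot: [-3.141, -0.001, -0.106]
ft_force: [0.3, 0.1, -1.1]
grip_width: 0.035
finger_force: 0.0
clock: 18.45
ee_pos: [0.6623, 0.2185, 0.0005]
eef_rot: [-3.141, -0.0, -0.106]
ft_force: [0.1, 0.8, 1.5]
grip_width: 0.0074
finger_force: 43.1
```

```bash
python3 -m handwheel '[[0,0,-5,0,0,0,0.5],[0,0,-11,0,0,0,0.5],[0,0,-17,0,0,0,0.5],[0,0,-23,0,0,0,0.5],[0,1,-28,0,0,0,0.5]]'
python3 -m handwheel '[[0.4,5.5,0,0,0,0,0.5],[0.8,11,0,0,0,0,0.5],[1.2,16.5,0,0,0,0,0.5],[1.5,22,0,0,0,0,0.5],[2,27.5,0,0,0,0,0.5]]'
python3 -m handwheel '[[0.4,5.5,0,0,0,-1,0.5],[0.8,11,0,0,0,-2,0.5],[1,14,2,0,0,-3.6,0.5],[1,16,7,0,0,-3.6,0.5],[1,16,11,0,0,-3.6,0.5]]'
python3 -m handwheel '[[0,0,0,0,0,0,0.5],[0,0,0,0,0,0,0.5],[0,0,0,0,0,0,0.5],[0,0,0,0,0,0,0.5],[0,0,0,0,0,0,0.5]]'
python3 - <<'E'
from h import *
p=pose()[0]; print(p); im=shot('wrist','w7.png'); go((.645,-.2271,.0805))
E
```

```text
clock: 19.08
ee_pos: [0.6609, 0.2089, 0.2827]
eef_rot: [-3.141, -0.001, -0.105]
ft_force: [0.5, -0.4, -0.3]
grip_width: 0.0081
finger_force: 42.9
clock: 19.7
ee_pos: [0.6511, -0.0687, 0.2796]
eef_rot: [-3.141, 0.001, -0.106]
ft_force: [0.5, 0.1, -1.2]
grip_width: 0.0077
finger_force: 42.9
clock: 20.32
ee_pos: [0.6436, -0.2287, 0.1677]
eef_rot: [-3.141, 0.002, -0.046]
ft_force: [-0.4, 0.5, -1.5]
grip_width: 0.0077
finger_force: 42.9
clock: 20.95
ee_pos: [0.6452, -0.2272, 0.1715]
eef_rot: [3.141, -0.002, -0.043]
ft_force: [-0.7, 0.4, -0.7]
grip_width: 0.0077
finger_force: 42.9
[ 0.64522555 -0.22718477  0.17147671]
tool d cm [-0.01 -0.01  9.06] rpy [ 1.8e+02 -1.0e-01 -2.5e+00]
```

View pics/w7.png

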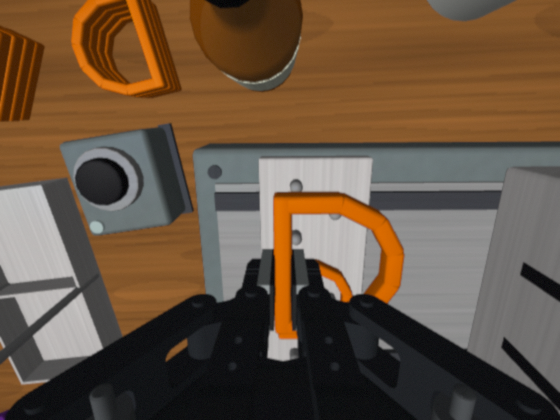

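```bash
python3 -m handwheel '[[0.05,0,4,0,0,0,0.5],[0.05,0,6.5,0,0,0,0.5],[0.05,0,7.3,0,0,0,0.5],[0.05,0,7.3,0,0,0,0.5],[0.05,0,7.3,0,0,0,0.5]]'
python3 -m handwheel '[[0,0,0.3,0,0,0,0.5],[0,0,0.6,0,0,0,0.5],[0,0,0.9,0,0,0,0.5],[0,0,1.2,0,0,0,0.5],[0,0,1.5,0,0,0,0.5]]'
python3 -m handwheel '[[0,0,0.15,0,0,0,0.5],[0,0,0.15,0,0,0,0.5],[0,0,0.15,0,0,0,0.5]]'
```

```text
clock: 21.62
ee_pos: [0.6463, -0.2277, 0.0992]
eef_rot: [3.141, -0.003, -0.043]
ft_force: [0.7, -0.6, -0.0]
grip_width: 0.0075
finger_force: 42.9
clock: 22.25
ee_pos: [0.6452, -0.2272, 0.082]
eef_rot: [-3.141, 0.0, -0.043]
ft_force: [1.2, -1.0, -1.1]
grip_width: 0.0078
finger_force: 42.9
clock: 22.62
ee_pos: [0.6453, -0.2272, 0.0809]
eef_rot: [3.142, -0.0, -0.043]
ft_force: [-0.2, 0.6, 0.6]
grip_width: 0.0078
finger_force: 42.9
```

```bash
python3 -m handwheel '[[0,0,0,0,0,0,3],[0,0,0,0,0,0,3],[0,0,-5,0,0,0,3],[0,0,-11,0,0,0,3],[0,0,-17,0,0,0,3]]'
python3 -m handwheel '[[0,0,-5,0,0,0,4],[-2,-4,-6,0,0,0,4],[-4.5,-9,-6,0,0,0,4],[-7,-14,-6,0,0,0,4],[-9.5,-19,-6,0,0,0,4]]'
python3 -m handwheel '[[-2.5,-5,0,0,0,3,4],[-5,-10,0,0,0,8,4],[-7.5,-15,0,0,0,13,4],[-10.5,-20,2,0,0,18,4],[-12.3,-23.3,6,0,0,23,4]]'
python3 -m handwheel '[[0,0,4,0,0,0,4],[0,0,9,0,0,0,4],[0,0,9,0,0,0,4],[0,0,9,0,0,0,4],[0,0,9,0,0,0,4]]'
python3 - <<'E'
from h import *
p=pose()[0]; print(p); im=shot('wrist','w8.png'); b=fit1(im,'wrist',(.434,.1805),w=60); grasp(b[0],b[1],np.degrees(b[2])%360); pp('wrist',['frame1'])
im=shot('scene','s8.png');cv2.imwrite('pics/s8c.png',np.hstack([cv2.resize(im[120:260,100:240],(400,400)),cv2.resize(cv2.imread('pics/w8.png'),(400,400))]))
E
```

```text
clock: 23.25
ee_pos: [0.645, -0.2271, 0.2525]
eef_rot: [-3.142, 0.0, -0.043]
ft_force: [0.7, -0.3, 0.3]
grip_width: 0.0302
finger_force: 0.0
clock: 23.88
ee_pos: [0.5577, -0.0319, 0.3111]
eef_rot: [-3.141, -0.001, -0.044]
ft_force: [0.9, 0.0, 0.3]
grip_width: 0.04
finger_force: 0.0
clock: 24.5
ee_pos: [0.4458, 0.2072, 0.2529]
eef_rot: [-3.137, -0.004, -0.446]
ft_force: [1.1, -0.3, -1.2]
grip_width: 0.0404
finger_force: 0.0
clock: 25.12
ee_pos: [0.4476, 0.2053, 0.1639]
eef_rot: [-3.138, -0.004, -0.445]
ft_force: [-0.9, -0.2, 0.0]
grip_width: 0.0399
finger_force: 0.0
[0.44764089 0.20528566 0.16390146]
wrist [0.4356 0.1823] yaw 154.7 cost 0.21
rail [0.4473 0.2072 0.003 ] toolyaw -25.300250624186617
tool d cm [-0.15 -0.12 16.06] rpy [-179.8   -0.2  -25.5]
wrist frame1 [0.4809 0.3438 0.0021] 0.93 [153. 218.]
```

View pics/s8c.png

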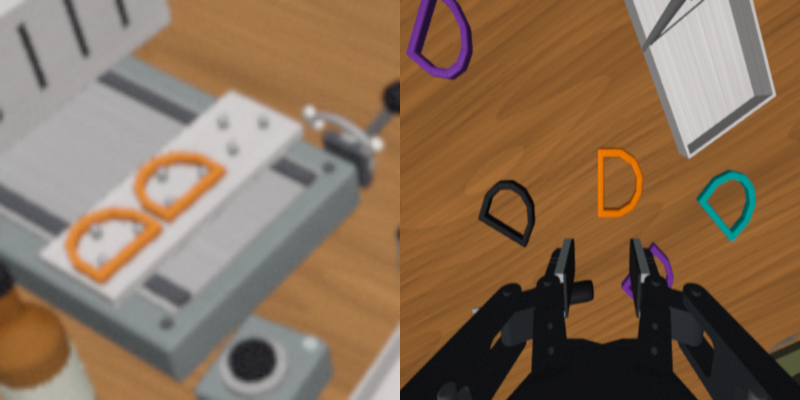

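Both frames sit around their pins, at (150,245) and (180,185) in the crop. The third frame is at (620,183), with its rail towards the fingers' midline.

```bash
python3 -m handwheel '[[-0.1,-0.12,5,0,0,0,4],[-0.1,-0.12,10,0,0,0,3.5],[-0.1,-0.12,14.5,0,0,0,3.5],[-0.1,-0.12,15.9,0,0,0,3.5],[-0.1,-0.12,15.9,0,0,0,3.5]]'
python3 -m handwheel '[[0,0,0,0,0,0,3.5],[0,0,0,0,0,0,3.5],[0,0,0,0,0,0,3.5]]'
python3 -m handwheel '[[0,0,0,0,0,0,0.5],[0,0,0,0,0,0,0.5],[0,0,0,0,0,0,0.5],[0,0,0,0,0,0,0.5],[0,0,0,0,0,0,0.5]]'
```

```text
clock: 25.9
ee_pos: [0.4461, 0.2065, 0.0024]
eef_rot: [-3.141, -0.0, -0.445]
ft_force: [-0.0, 0.1, -0.1]
grip_width: 0.035
finger_force: 0.0
clock: 26.28
ee_pos: [0.4461, 0.2066, 0.0028]
eef_rot: [-3.14, -0.001, -0.445]
ft_force: [-0.2, 0.6, -0.1]
grip_width: 0.0349
finger_force: 0.0
clock: 26.9
ee_pos: [0.4458, 0.2065, 0.0022]
eef_rot: [-3.141, -0.0, -0.445]
ft_force: [-0.2, -0.8, 4.9]
grip_width: 0.0076
finger_force: 42.5
```

```bash
python3 -m handwheel '[[0,0,-5,0,0,0,0.5],[0,0,-11,0,0,0,0.5],[0,0,-17,0,0,0,0.5],[0,0,-23,0,0,0,0.5],[0.5,1,-28,0,0,0,0.5]]'
python3 -m handwheel '[[2.5,4.5,0,0,0,0,0.5],[5,9,0,0,0,-5,0.5],[7.5,13.5,0,0,0,-10,0.5],[10.5,18,0,0,0,-15,0.5],[13,22.5,0,0,0,-20,0.5]]'
python3 -m handwheel '[[5,3,0,0,0,-3,0.5],[10,6,0,0,0,-3,0.5],[11.9,9.0,3,0,0,-3,0.5],[11.9,9.0,8,0,0,-3,0.5],[11.9,9.0,11,0,0,-3,0.5]]'
python3 -m handwheel '[[0,0,0,0,0,0,0.5],[0,0,0,0,0,0,0.5],[0,0,0,0,0,0,0.5],[0,0,0,0,0,0,0.5],[0,0,0,0,0,0,0.5]]'
python3 - <<'E'
from h import *
go((.482,-.2203,.0825))
E
```

```text
clock: 27.52
ee_pos: [0.4454, 0.1954, 0.2837]
eef_rot: [-3.141, -0.001, -0.444]
ft_force: [-0.0, -0.4, -0.6]
grip_width: 0.0076
finger_force: 41.9
clock: 28.15
ee_pos: [0.4658, -0.0655, 0.2809]
eef_rot: [-3.141, 0.001, -0.093]
ft_force: [0.8, -0.6, -0.0]
grip_width: 0.0078
finger_force: 41.9
clock: 28.78
ee_pos: [0.5743, -0.1647, 0.1673]
eef_rot: [-3.14, 0.005, -0.044]
ft_force: [-0.5, -0.0, -0.6]
grip_width: 0.0075
finger_force: 41.9
clock: 29.4
ee_pos: [0.5764, -0.1649, 0.1728]
eef_rot: [3.141, -0.001, -0.043]
ft_force: [-0.7, -0.3, -0.8]
grip_width: 0.0074
finger_force: 41.9
tool d cm [-9.2   5.94  9.02] rpy [ 1.8e+02 -1.0e-01 -2.5e+00]
```

```bash
python3 -m handwheel '[[-4.6,3,0,0,0,0,0.5],[-9.2,5.94,0,0,0,0,0.5],[-9.2,5.94,3,0,0,0,0.5],[-9.2,5.94,6,0,0,0,0.5],[-9.2,5.94,7,0,0,0,0.5]]'
python3 -m handwheel '[[0,0,0,0,0,0,0.5],[0,0,0,0,0,0,0.5],[0,0,0,0,0,0,0.5],[0,0,0,0,0,0,0.5],[0,0,0,0,0,0,0.5]]'
python3 - <<'E'
from h import *
shot('wrist','w9.png'); go((.482,-.2203,.0825))
E
```

```text
clock: 30.02
ee_pos: [0.4803, -0.2196, 0.1]
eef_rot: [-3.14, 0.003, -0.044]
ft_force: [-0.1, 0.6, -0.9]
grip_width: 0.0078
finger_force: 41.8
clock: 30.65
ee_pos: [0.4817, -0.2202, 0.1022]
eef_rot: [3.141, -0.0, -0.043]
ft_force: [0.7, 0.1, -0.0]
grip_width: 0.0074
finger_force: 41.8
tool d cm [0.04 0.01 1.95] rpy [180.   -0.   -2.5]
```

View pics/w9.png

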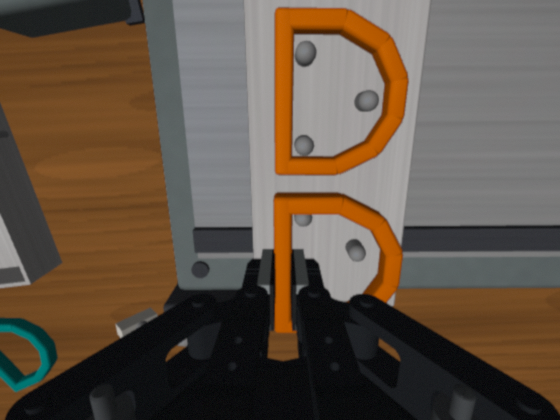

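```bash
python3 -m handwheel '[[0.03,0,0.5,0,0,0,0.5],[0.03,0,1,0,0,0,0.5],[0.03,0,1.5,0,0,0,0.5],[0.03,0,1.8,0,0,0,0.5],[0.03,0,1.8,0,0,0,0.5]]'
python3 -m handwheel '[[0,0,0.1,0,0,0,3],[0,0,0.1,0,0,0,3],[0,0,-5,0,0,0,3],[0,0,-11,0,0,0,3],[0,0,-17,0,0,0,0]]'
python3 -m handwheel '[[-2,-5,0,0,0,0,0],[-4,-10,0,0,0,0,0],[-6,-15,0,0,0,0,0],[-7,-17.7,0,0,0,0,0],[-7,-17.7,5,0,0,0,0]]'
python3 -m handwheel '[[0,0,0,0,0,0,0],[0,0,0,0,0,0,0],[0,0,0,0,0,0,0],[0,0,0,0,0,0,0]]'
python3 - <<'E'
from h import *
im=shot('scene'); pp('scene',['station1','lever_knob','lever_hub'])
for p in [(.564,-.251),(.645,-.2546),(.4816,-.2478)]: fit1(im,'scene',p,.08,w=20,win=.045)
go((.419,-.04,.135))
shot('side'); pp('side',['lever_knob','lever_hub'])
E
```

```text
clock: 31.32
ee_pos: [0.4816, -0.2201, 0.0834]
eef_rot: [-3.141, 0.001, -0.043]
ft_force: [-0.6, -0.1, -0.7]
grip_width: 0.0076
finger_force: 41.8
clock: 31.95
ee_pos: [0.4816, -0.2201, 0.2558]
eef_rot: [3.141, -0.0, -0.043]
ft_force: [0.7, -1.4, -0.5]
grip_width: 0.0128
finger_force: 0.0
clock: 32.58
ee_pos: [0.4223, -0.0394, 0.2084]
eef_rot: [3.14, -0.012, -0.04]
ft_force: [0.9, -0.7, -1.1]
grip_width: 0.0004
finger_force: 0.0
clock: 33.08
ee_pos: [0.4204, -0.0408, 0.2054]
eef_rot: [3.141, -0.002, -0.044]
ft_force: [-0.2, 0.4, 0.7]
grip_width: 0.0
finger_force: 0.0
scene station1 [ 0.6428 -0.2532  0.0791] 0.71 [139. 206.]
scene station1 [ 0.478  -0.2449  0.08  ] 0.66 [184. 167.]
scene station1 [ 0.561  -0.251   0.0845] 0.57 [161. 184.]
scene lever_knob [ 0.416  -0.0973  0.143 ] 0.71 [240. 155.]
scene lever_knob [ 0.7717  0.0334 -0.0013] 0.39 [204. 316.]
scene lever_hub [ 0.4158 -0.1618  0.0463] 0.55 [224. 173.]
scene [ 0.5621 -0.2554] yaw 176.4 cost 0.34
scene [ 0.6442 -0.2593] yaw 180.6 cost 0.29
scene [ 0.4731 -0.2497] yaw 181.1 cost 0.41
tool d cm [-0.08 -0.04  6.92] rpy [180.   -0.   -2.5]
side lever_knob [ 0.4188 -0.0966  0.1397] 0.77 [365. 200.]
side lever_hub [ 0.7726 -0.212   0.0032] 0.67 [298. 155.]
side lever_hub [ 0.408  -0.1602  0.0407] 0.6 [377. 217.]
```

```bash
python3 -m handwheel '[[-0.1,0,3,0,0,0,0],[-0.1,0,6,0,0,0,0],[-0.1,0,7,0,0,0,0],[-0.1,0,7,0,0,0,0],[-0.1,1,7,0,0,0,0]]'
python3 -m handwheel '[[0,1,0,0,0,0,0],[0,2,0,0,0,0,0],[0,3,0,0,0,0,0],[0,4,0,0,0,0,0],[0,5,0,0,0,0,0]]'
python3 -m handwheel '[[0,1,0,0,0,0,0],[0,2,0,0,0,0,0],[0,3,0,0,0,0,0],[0,4,0,0,0,0,0],[0,5,0,0,0,0,0]]'
python3 -m handwheel '[[0,1,0,0,0,0,0],[0,1.5,0,0,0,0,0],[0,2,0,0,0,0,0],[0,2,0,0,0,0,0]]'
python3 - <<'E'
from h import *
shot('scene','s10.png'); pp('scene',['lever_knob','lever_hub','station2'])
E
```

```text
clock: 34.05
ee_pos: [0.4191, -0.0505, 0.1352]
eef_rot: [3.141, -0.002, -0.042]
ft_force: [0.3, -0.2, 0.1]
grip_width: -0.0001
finger_force: 0.0
clock: 34.67
ee_pos: [0.4169, -0.1004, 0.1352]
eef_rot: [-3.14, -0.002, -0.044]
ft_force: [0.3, 4.0, 3.8]
grip_width: -0.0001
finger_force: 2.3
clock: 35.3
ee_pos: [0.4136, -0.1509, 0.1336]
eef_rot: [3.142, 0.0, -0.044]
ft_force: [1.3, 2.3, 1.2]
grip_width: 0.0003
finger_force: 1.2
clock: 35.8
ee_pos: [0.413, -0.1708, 0.134]
eef_rot: [3.14, -0.0, -0.044]
ft_force: [-0.7, -0.3, 0.4]
grip_width: -0.0001
finger_force: 0.0
scene lever_knob [ 0.4151 -0.2004  0.1528] 0.72 [208. 139.]
scene lever_hub [ 0.4155 -0.1623  0.0467] 0.5 [223. 173.]
scene station2 [ 0.4727 -0.3548  0.0815] 0.75 [154. 151.]
scene station2 [ 0.5568 -0.3612  0.0831] 0.67 [131. 168.]
scene station2 [ 0.6395 -0.3655  0.0805] 0.66 [107. 188.]
scene station2 [ 0.7788  0.1517 -0.0032] 0.41 [246. 345.]
```

```bash
python3 -m handwheel '[[0,0.5,0,0,0,0,0],[0,1,0,0,0,0,0],[0,1.3,0,0,0,0,0],[0,1.6,0,0,0,0,0]]'
python3 -m handwheel '[[0,0.2,0,0,0,0,0],[0,0.4,0,0,0,0,0]]'
python3 -m handwheel '[[0,0.2,0,0,0,0,0],[0,0.4,0,0,0,0,0]]'
python3 - <<'E'
from h import *
shot('scene','s11.png'); pp('scene',['lever_knob','station2'])
E
```

```text
clock: 36.5
ee_pos: [0.4121, -0.1862, 0.1336]
eef_rot: [-3.141, 0.001, -0.044]
ft_force: [0.0, 3.1, -1.4]
grip_width: 0.0
finger_force: 1.2
clock: 36.75
ee_pos: [0.4121, -0.1903, 0.1338]
eef_rot: [-3.142, 0.0, -0.043]
ft_force: [-0.7, 1.0, -0.2]
grip_width: 0.0001
finger_force: 1.0
clock: 37.0
ee_pos: [0.412, -0.1913, 0.1337]
eef_rot: [-3.134, 0.0, -0.044]
ft_force: [0.3, 17.9, 4.1]
grip_width: 0.0003
finger_force: 8.9
scene lever_knob [ 0.4096 -0.2233  0.1424] 0.5 [202. 138.]
scene station2 [ 0.5595 -0.3816  0.0777] 0.98 [125. 168.]
scene station2 [ 0.6359 -0.3866  0.0778] 0.83 [103. 185.]
scene station2 [ 0.4755 -0.3767  0.0814] 0.8 [147. 149.]
```

```bash
python3 -m handwheel '[[0,-1.5,0,0,0,0,0],[0,-3,0,0,0,0,0],[0,-3,-5,0,0,0,0],[0,-3,-11,0,0,0,0],[0,-3,-14,0,0,0,0]]'
python3 - <<'E'
from h import *
shot('scene','s12.png'); pp('scene',['drink','start_top','lever_knob','station2'])
shot('side'); pp('side',['drink','start_top','lever_knob','station2'])
go((.673,-.077,.2))
im=cv2.imread('pics/s12.png'); cv2.imwrite('pics/s12c.png',cv2.resize(im[90:290,60:300],(720,600)))
E
```

```text
clock: 37.78
ee_pos: [0.4143, -0.1644, 0.2783]
eef_rot: [3.138, -0.006, -0.043]
ft_force: [-0.4, 0.6, -0.1]
grip_width: -0.0
finger_force: 0.0
scene drink [ 0.7771 -0.2093  0.001 ] 0.97 [122. 270.]
scene start_top [ 0.6724 -0.0747  0.0741] 0.8 [189. 245.]
scene lever_knob [0.3657 0.368  0.0013] 0.7 [408. 249.]
scene lever_knob [ 0.4112 -0.221   0.1434] 0.63 [203. 138.]
scene station2 [ 0.5573 -0.3842  0.0829] 0.87 [124. 165.]
scene station2 [ 0.6364 -0.3854  0.0808] 0.67 [102. 184.]
scene station2 [ 0.4771 -0.3776  0.0809] 0.58 [147. 150.]
side drink [ 0.7717 -0.2092  0.0049] 0.63 [298. 155.]
side drink [ 0.4138 -0.2207  0.1395] 0.44 [397. 179.]
side start_top [ 0.6717 -0.0797  0.0749] 0.45 [290. 171.]
side lever_knob [ 0.6686 -0.08    0.0764] 0.32 [291. 172.]
side lever_knob [ 0.5558 -0.3835  0.0796] 0.29 [388. 146.]
side station2 [ 0.5589 -0.3827  0.0785] 0.71 [387. 146.]
side station2 [ 0.6418 -0.3837  0.0779] 0.65 [367. 134.]
side station2 [ 0.476  -0.379   0.0801] 0.65 [409. 160.]
side station2 [0.7716 0.0328 0.0008] 0.41 [239. 190.]
tool d cm [25.65 -9.8   7.17] rpy [-1.799e+02  1.000e-01 -2.500e+00]
```

View pics/s12c.png

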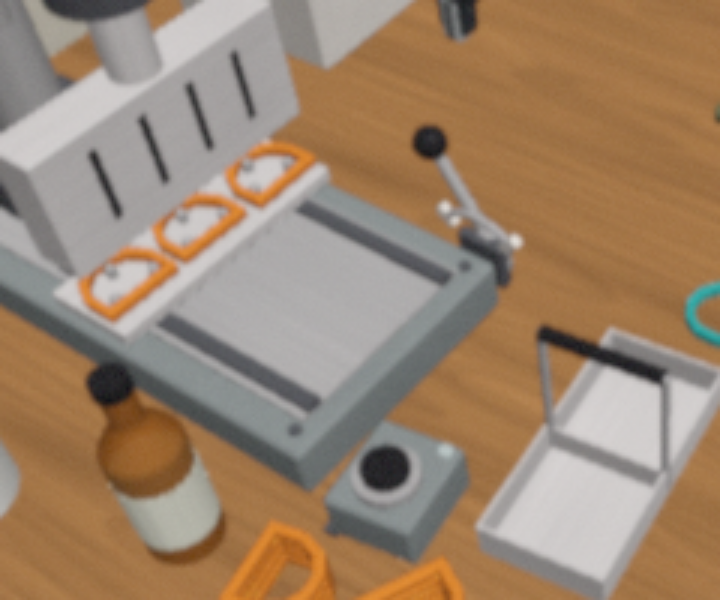

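Three frames ring their pins under the horn, at (125,282), (197,227) and (270,172). The knob is over to -y, in the weld notch.

```bash
python3 -m handwheel '[[5.5,-2,0,0,0,0,0],[11,-4,0,0,0,0,0],[16.5,-6,2,0,0,0,0],[21.5,-8,5,0,0,0,0],[25.65,-9.8,8,0,0,0,0]]'
python3 -m handwheel '[[0,0,4,0,0,0,0],[0,0,8,0,0,0,0],[0,0,9,0,0,0,0],[0,0,9,0,0,0,0],[0,0,9,0,0,0,0]]'
python3 - <<'E'
from h import *
go((.673,-.077,.0745))
E
```

```text
clock: 38.9
ee_pos: [0.6753, -0.0766, 0.1919]
eef_rot: [3.142, 0.001, -0.043]
ft_force: [-0.2, -0.1, 0.8]
grip_width: -0.0001
finger_force: 0.0
clock: 39.52
ee_pos: [0.6751, -0.0778, 0.1064]
eef_rot: [3.141, -0.004, -0.044]
ft_force: [0.9, -0.4, 0.3]
grip_width: 0.0001
finger_force: 0.0
tool d cm [-0.23 -0.07  3.19] rpy [180.   -0.2  -2.5]
```

```bash
python3 -m handwheel '[[-0.2,0,1.5,0,0,0,0],[-0.2,0,2.5,0,0,0,0],[-0.2,0,3.1,0,0,0,0],[-0.2,0,3.4,0,0,0,0],[-0.2,0,3.7,0,0,0,0]]'
python3 -m handwheel '[[0,0,0.1,0,0,0,0],[0,0,0.2,0,0,0,0],[0,0,0.2,0,0,0,0],[0,0,0.2,0,0,0,0]]'
```

```text
clock: 40.15
ee_pos: [0.6717, -0.0773, 0.0674]
eef_rot: [3.142, 0.0, -0.043]
ft_force: [-3.6, 0.1, 6.8]
grip_width: -0.0
finger_force: 2.9
clock: 40.65
ee_pos: [0.6717, -0.0773, 0.0661]
eef_rot: [3.142, 0.0, -0.043]
ft_force: [-5.3, 0.5, 5.9]
grip_width: 0.0
finger_force: 3.4
```

```bash
python3 -m handwheel '[[0,0,0.1,0,0,0,0],[0,0,0.2,0,0,0,0],[0,0,0.2,0,0,0,0]]'
python3 -m handwheel '[[0,0,0.1,0,0,0,0],[0,0,0.2,0,0,0,0],[0,0,0.2,0,0,0,0]]'
```

```text
clock: 41.02
ee_pos: [0.6719, -0.0773, 0.066]
eef_rot: [3.141, 0.001, -0.043]
ft_force: [-9.6, 1.1, 14.0]
grip_width: 0.0001
finger_force: 7.2
clock: 41.4
ee_pos: [0.672, -0.0773, 0.0658]
eef_rot: [3.141, 0.001, -0.043]
ft_force: [-13.3, 2.7, 22.4]
grip_width: -0.0003
finger_force: 11.1
```

```bash
python3 -m handwheel '[[0,0,-1,0,0,0,0],[0,0,-3,0,0,0,0],[0,0,-9,0,0,0,0],[0,0,-15,0,0,0,0],[0,0,-20,0,0,0,0]]'
python3 -m handwheel '[[-4.5,3.5,0,0,0,0,0],[-9,7,0,0,0,0,0],[-13.5,10.5,0,0,0,0,0],[-18,14,0,0,0,0,0],[-22.5,17.5,0,0,0,0,0]]'
python3 -m handwheel '[[-3,2.9,0,0,0,0,0],[-3,2.9,0,0,0,0,0],[-3,2.9,0,0,0,0,0],[-3,2.9,0,0,0,0,0]]'
python3 - <<'E'
from h import *
im=shot('scene','s13.png'); pp('scene',['lever_knob','start_top']); shot('side'); pp('side',['lever_knob']); go((.409,-.27,.135))
E
```

```text
clock: 42.02
ee_pos: [0.6724, -0.0774, 0.2646]
eef_rot: [3.141, -0.004, -0.043]
ft_force: [0.6, -0.6, -0.4]
grip_width: -0.0001
finger_force: 0.0
clock: 42.65
ee_pos: [0.4381, -0.2433, 0.2616]
eef_rot: [3.14, -0.002, -0.043]
ft_force: [-0.4, 0.4, 1.0]
grip_width: 0.0001
finger_force: 0.0
clock: 43.15
ee_pos: [0.4089, -0.2695, 0.261]
eef_rot: [-3.142, -0.0, -0.042]
ft_force: [0.8, 1.2, -0.8]
grip_width: -0.0001
finger_force: 0.0
scene lever_knob [ 0.6386 -0.3876  0.0775] 0.7 [102. 185.]
scene lever_knob [ 0.4093 -0.2205  0.1439] 0.56 [203. 137.]
scene lever_knob [ 0.4783 -0.3782  0.0833] 0.51 [146. 149.]
scene start_top [ 0.6728 -0.0748  0.0754] 0.53 [188. 245.]
side lever_knob [ 0.414  -0.2184  0.1424] 0.85 [397. 179.]
side lever_knob [ 0.4132 -0.162   0.0425] 0.62 [376. 215.]
tool d cm [ 0.05  0.04 12.57] rpy [-180.     0.    -2.4]
```

```bash
python3 -m handwheel '[[0.1,0,4,0,0,0,0],[0.1,0,8,0,0,0,0],[0.1,0,12,0,0,0,0],[0.1,0,12.6,0,0,0,0],[0.1,0,12.6,0,0,0,0]]'
python3 -m handwheel '[[0,-1,0,0,0,0,0],[0,-2,0,0,0,0,0],[0,-3,0,0,0,0,0],[0,-4,0,0,0,0,0],[0,-5,0,0,0,0,0]]'
python3 -m handwheel '[[0,-1,0,0,0,0,0],[0,-2,0,0,0,0,0],[0,-3,0,0,0,0,0],[0,-4,0,0,0,0,0],[0,-5,0,0,0,0,0]]'
python3 -m handwheel '[[0,-1,0,0,0,0,0],[0,-2,0,0,0,0,0],[0,-2.8,0,0,0,0,0],[0,-3.2,0,0,0,0,0],[0,-3.6,0,0,0,0,0]]'
```

```text
clock: 44.02
ee_pos: [0.4095, -0.2702, 0.1355]
eef_rot: [3.141, -0.0, -0.043]
ft_force: [0.4, -0.3, 0.1]
grip_width: -0.0001
finger_force: 0.0
clock: 44.65
ee_pos: [0.4136, -0.2223, 0.139]
eef_rot: [3.134, -0.007, -0.043]
ft_force: [-0.0, -4.1, 3.4]
grip_width: -0.0001
finger_force: 2.3
clock: 45.28
ee_pos: [0.4131, -0.1692, 0.1343]
eef_rot: [-3.141, 0.001, -0.043]
ft_force: [-0.2, -2.7, 0.9]
grip_width: -0.0002
finger_force: 1.2
clock: 45.9
ee_pos: [0.415, -0.134, 0.1348]
eef_rot: [3.141, 0.0, -0.043]
ft_force: [-0.4, -2.7, -1.7]
grip_width: -0.0002
finger_force: 1.2
```

```bash
python3 -m handwheel '[[0,-0.2,0,0,0,0,0],[0,-0.4,0,0,0,0,0],[0,-0.4,0,0,0,0,0]]'
python3 -m handwheel '[[0,-0.2,0,0,0,0,0],[0,-0.4,0,0,0,0,0],[0,-0.4,0,0,0,0,0]]'
```

```text
clock: 46.28
ee_pos: [0.4153, -0.13, 0.135]
eef_rot: [-3.141, -0.0, -0.044]
ft_force: [0.5, -0.1, -0.8]
grip_width: -0.0001
finger_force: 0.3
clock: 46.65
ee_pos: [0.4154, -0.1278, 0.135]
eef_rot: [3.137, -0.0, -0.043]
ft_force: [-0.1, -8.6, -2.5]
grip_width: 0.0001
finger_force: 3.9
```

```bash
python3 -m handwheel '[[0,1,0,0,0,0,0],[0,2,0,0,0,0,0],[0,2,-6,0,0,0,0],[0,2,-10,0,0,0,3],[3,5,-10,0,0,0,3]]'
python3 -m handwheel '[[3,2,0,0,0,0,3],[4.05,3.95,0,0,0,0,3],[4.05,3.95,0,0,0,0,3],[4.05,3.95,0,0,0,0,3]]'
python3 - <<'E'
from h import *
shot('wrist','w14.png'); im=cv2.imread('pics/w14.png')
for p in [(.564,-.251),(.4816,-.2478)]: fit1(im,'wrist',p,.08,w=35,win=.045)
go((.482,-.2202,.0815)); shot('scene'); pp('scene',['lever_knob','station1'])
E
```

```text
clock: 47.28
ee_pos: [0.4453, -0.1783, 0.2407]
eef_rot: [3.138, -0.01, -0.042]
ft_force: [0.4, 0.6, 0.7]
grip_width: 0.0295
finger_force: 0.0
clock: 47.78
ee_pos: [0.4815, -0.2184, 0.2346]
eef_rot: [-3.141, 0.001, -0.044]
ft_force: [-0.3, 0.2, 0.3]
grip_width: 0.03
finger_force: 0.0
wrist [ 0.5645 -0.2531] yaw 177.2 cost 0.19
wrist [ 0.479  -0.2454] yaw 179.4 cost 0.26
tool d cm [ 0.07  0.21 15.32] rpy [-180.     0.    -2.5]
scene lever_knob [ 0.4157 -0.101   0.1426] 0.73 [239. 155.]
scene station1 [ 0.6417 -0.2555  0.0796] 0.97 [139. 205.]
scene station1 [ 0.4829 -0.2429  0.0816] 0.96 [183. 168.]
scene station1 [ 0.565  -0.2492  0.0848] 0.81 [161. 185.]
scene station1 [0.5497 0.049  0.0007] 0.5 [263. 248.]
```

View pics/w14.png

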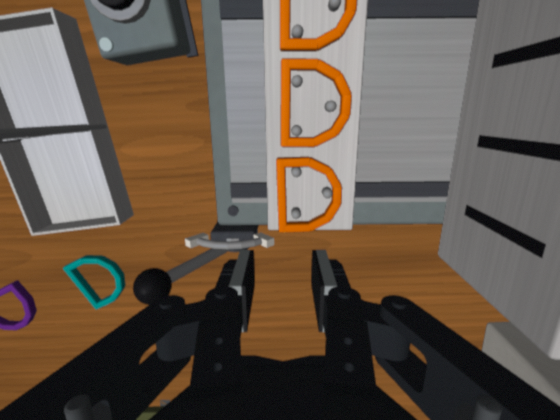

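The nest is back in load with three frames ringing their pins, at (315,25), (315,102) and (308,193).

```bash
python3 -m handwheel '[[0.07,0.17,6,0,0,0,3],[0.07,0.17,11,0,0,0,3],[0.07,0.17,14.5,0,0,0,3],[0.07,0.17,15.1,0,0,0,3],[0.07,0.17,15.1,0,0,0,3]]'
python3 -m handwheel '[[0,0,0,0,0,0,3],[0,0,0,0,0,0,3],[0,0,0,0,0,0,0.5],[0,0,0,0,0,0,0.5],[0,0,0,0,0,0,0.5]]'
python3 -m handwheel '[[0,0,0,0,0,0,0.5],[0,0,-3,0,0,0,0.5],[0,0,-9,0,0,0,0.5],[0,0,-15,0,0,0,0.5],[0,-1,-20,0,0,0,0.5]]'
```

```text
clock: 48.6
ee_pos: [0.483, -0.2205, 0.0848]
eef_rot: [3.141, -0.001, -0.043]
ft_force: [-0.5, -0.0, 0.9]
grip_width: 0.0297
finger_force: 0.0
clock: 49.22
ee_pos: [0.4832, -0.2207, 0.0848]
eef_rot: [3.141, -0.002, -0.043]
ft_force: [0.1, 0.6, 5.1]
grip_width: 0.0073
finger_force: 41.6
clock: 49.85
ee_pos: [0.4827, -0.2107, 0.2856]
eef_rot: [3.141, -0.0, -0.044]
ft_force: [0.5, 0.1, -1.1]
grip_width: 0.0075
finger_force: 41.0
```

```bash
python3 -m handwheel '[[-0.4,-5,0,0,0,-10,0.5],[-0.8,-10,0,0,0,-20,0.5],[-1.2,-15,0,0,0,-30,0.5],[-1.6,-20,0,0,0,-40,0.5],[-1.9,-25.2,0,0,0,-50,0.5]]'
python3 -m handwheel '[[0,0,0,0,0,-10,0.5],[0,0,0,0,0,-20,0.5],[0,0,0,0,0,-30,0.5],[0,0,0,0,0,-40,0.5],[0,0,0,0,0,-47.5,0.5]]'
python3 -m handwheel '[[0,0,0,0,0,0,0.5],[0,0,0,0,0,0,0.5],[0,0,0,0,0,0,0.5],[0,0,0,0,0,0,0.5]]'
python3 - <<'E'
from carr import *
print(pose()[0],pose()[2]['joint_positions'].round(2))
shot('scene');shot('side');shot('wrist','w15.png'); pp('wrist',['carrier','handle']); pp('scene',['carrier','handle']); pp('side',['carrier','handle'])
carrier_fit(cams=('side',)); carrier_fit(cams=('scene','side'))
go((.4748,.0416,.008))
# side-cam handle grip line & walls: use initial scene pictures to get grip ends
E
```

```text
clock: 50.48
ee_pos: [0.4742, 0.0436, 0.2829]
eef_rot: [-3.141, 0.001, 0.834]
ft_force: [0.8, -0.0, -0.7]
grip_width: 0.0075
finger_force: 41.0
clock: 51.1
ee_pos: [0.4744, 0.0421, 0.2827]
eef_rot: [-3.14, -0.0, 1.663]
ft_force: [-0.3, -0.4, -0.0]
grip_width: 0.0077
finger_force: 41.0
clock: 51.6
ee_pos: [0.4749, 0.0421, 0.2838]
eef_rot: [-3.142, -0.0, 1.658]
ft_force: [-0.5, -0.1, -0.8]
grip_width: 0.0077
finger_force: 41.0
[0.47492166 0.04214746 0.28379372] [-0.02 -0.3   1.96  0.    1.48 -0.11]
wrist carrier [ 0.5495  0.0448 -0.0026] 0.83 [334. 171.]
wrist carrier [0.7745 0.0343 0.0013] 0.62 [486. 191.]
wrist handle [0.5489 0.0468 0.1475] 0.73 [359. 197.]
scene carrier [0.5478 0.0484 0.0008] 0.63 [263. 248.]
scene carrier [ 0.6732 -0.0754  0.0707] 0.45 [188. 246.]
scene handle [0.5469 0.0524 0.1498] 0.97 [262. 210.]
scene handle [ 0.6488 -0.255   0.0831] 0.24 [137. 206.]
scene handle [ 0.7788  0.1556 -0.0023] 0.24 [248. 345.]
side carrier [0.5472 0.0469 0.0009] 0.81 [286. 235.]
side handle [0.5473 0.045  0.1521] 0.75 [288. 195.]
side handle [ 0.7703  0.0328 -0.0009] 0.24 [240. 190.]
carrier [0.5443 0.0468 0.0873] 5.0024895667127485 0.04039383993940926
carrier [0.5442 0.0462 0.0858] 4.915790989579936 0.0838104856156966
tool d cm [-6.000e-02 -2.000e-02  2.758e+01] rpy [-180.   -0.   95.]
```

```bash
python3 -m handwheel '[[0,-0.2,6,0,0,0,0.5],[0,-0.2,12,0,0,0,0.5],[0,-0.2,18,0,0,0,0.5],[0,-0.2,23,0,0,0,0.5],[0,-0.2,25.5,0,0,0,0.5]]'
python3 -m handwheel '[[0,0,0.5,0,0,0,0.5],[0,0,1,0,0,0,0.5],[0,0,1.5,0,0,0,0.5],[0,0,1.9,0,0,0,0.5],[0,0,1.9,0,0,0,0.5]]'
python3 -m handwheel '[[0,0,0,0,0,0,0.5],[0,0,0,0,0,0,0.5],[0,0,0,0,0,0,2.6],[0,0,0,0,0,0,2.6],[0,0,0,0,0,0,2.6]]'
python3 -m handwheel '[[0,0,-3,0,0,0,2.6],[0,0,-9,0,0,0,2.6],[0,0,-15,0,0,0,2.6],[0,0,-21,0,0,0,2.6],[0,0,-27,0,0,0,3]]'
```

```text
clock: 52.82
ee_pos: [0.4706, 0.042, 0.0255]
eef_rot: [-3.137, -0.001, 1.658]
ft_force: [0.3, -1.0, 0.3]
grip_width: 0.0074
finger_force: 41.0
clock: 53.45
ee_pos: [0.473, 0.042, 0.01]
eef_rot: [3.141, 0.0, 1.658]
ft_force: [-0.2, 1.2, -0.4]
grip_width: 0.0072
finger_force: 41.0
clock: 54.08
ee_pos: [0.473, 0.042, 0.0099]
eef_rot: [3.141, 0.0, 1.658]
ft_force: [-0.6, 0.1, 0.1]
grip_width: 0.0258
finger_force: 0.0
clock: 54.7
ee_pos: [0.4726, 0.042, 0.2819]
eef_rot: [3.141, 0.0, 1.658]
ft_force: [1.1, -0.3, -0.2]
grip_width: 0.0303
finger_force: 0.0
```

```bash
python3 -m handwheel '[[-5,1.4,0,0,0,10,3],[-10,2.8,0,0,0,20,3],[-15,4.2,0,0,0,30,3],[-20,5.4,0,0,0,40,3],[-25.5,6.84,0,0,0,50,3]]'
python3 -m handwheel '[[0,0,0,0,0,10,3],[0,0,0,0,0,20,3],[0,0,0,0,0,30,3],[0,0,0,0,0,40,3],[0,0,0,0,0,47.5,3]]'
python3 -m handwheel '[[0,0,4,0,0,0,3],[0,0,4,0,0,0,3],[0,0,4,0,0,0,3],[0,0,4,0,0,0,3]]'
python3 - <<'E'
from h import *
im=shot('wrist','w16.png')
for p in [(.564,-.251),(.6454,-.2546)]: fit1(im,'wrist',p,.08,w=35,win=.045)
go((.5646,-.2248,.0835)); pp('wrist',['carrier'])
E
```

```text
clock: 55.32
ee_pos: [0.5637, -0.2076, 0.2798]
eef_rot: [3.142, -0.0, 0.78]
ft_force: [0.2, 0.0, 0.3]
grip_width: 0.0298
finger_force: 0.0
clock: 55.95
ee_pos: [0.5633, -0.206, 0.2796]
eef_rot: [-3.141, 0.0, -0.048]
ft_force: [-0.9, -0.1, 0.1]
grip_width: 0.0301
finger_force: 0.0
clock: 56.45
ee_pos: [0.5642, -0.2064, 0.2418]
eef_rot: [3.14, -0.003, -0.043]
ft_force: [-0.1, 0.3, 0.7]
grip_width: 0.0299
finger_force: 0.0
wrist [ 0.5636 -0.253 ] yaw 176.8 cost 0.23
wrist [ 0.6479 -0.2559] yaw 176.9 cost 0.21
tool d cm [ 0.09  1.82 15.82] rpy [ 1.799e+02 -1.000e-01 -2.500e+00]
```

```bash
python3 -m handwheel '[[0.07,1.85,5,0,0,0,3],[0.07,1.85,10,0,0,0,3],[0.07,1.85,14,0,0,0,3],[0.07,1.85,15.8,0,0,0,3],[0.07,1.85,15.8,0,0,0,3]]'
python3 -m handwheel '[[0,0,0,0,0,0,3],[0,0,0,0,0,0,3],[0,0,0,0,0,0,0.5],[0,0,0,0,0,0,0.5],[0,0,0,0,0,0,0.5]]'
python3 -m handwheel '[[0,0,0,0,0,0,0.5],[0,0,-3,0,0,0,0.5],[0,0,-9,0,0,0,0.5],[0,0,-15,0,0,0,0.5],[0,-1,-20,0,0,0,0.5]]'
```

```text
clock: 57.18
ee_pos: [0.5639, -0.2249, 0.0826]
eef_rot: [3.141, -0.001, -0.043]
ft_force: [0.6, -1.2, -0.1]
grip_width: 0.0301
finger_force: 0.0
clock: 57.8
ee_pos: [0.5636, -0.2248, 0.0825]
eef_rot: [3.141, -0.001, -0.043]
ft_force: [-0.4, 0.5, 4.2]
grip_width: 0.0077
finger_force: 42.3
clock: 58.42
ee_pos: [0.5635, -0.2149, 0.2836]
eef_rot: [3.141, -0.001, -0.044]
ft_force: [0.9, -0.0, -0.7]
grip_width: 0.0073
finger_force: 41.8
```

```bash
python3 -m handwheel '[[-2,-5,0,0,0,-10,0.5],[-4,-10,0,0,0,-20,0.5],[-6,-15,0,0,0,-30,0.5],[-8,-20,0,0,0,-40,0.5],[-10.2,-25.3,0,0,0,-50,0.5]]'
python3 -m handwheel '[[0,0,0,0,0,-10,0.5],[0,0,0,0,0,-20,0.5],[0,0,0,0,0,-30,0.5],[0,0,0,0,0,-40,0.5],[0,0,0,0,0,-47.5,0.5]]'
python3 -m handwheel '[[0,0,0,0,0,0,0.5],[0,0,0,0,0,0,0.5],[0,0,0,0,0,0,0.5],[0,0,0,0,0,0,0.5]]'
python3 - <<'E'
from h import *
go((.4728,.042,.0185)); 
E
```

```text
clock: 59.05
ee_pos: [0.4716, 0.044, 0.2809]
eef_rot: [-3.141, 0.001, 0.834]
ft_force: [0.8, 1.1, -0.4]
grip_width: 0.0074
finger_force: 41.8
clock: 59.68
ee_pos: [0.4723, 0.0426, 0.2808]
eef_rot: [-3.14, -0.0, 1.663]
ft_force: [0.3, -0.4, 0.2]
grip_width: 0.0078
finger_force: 41.8
clock: 60.18
ee_pos: [0.4728, 0.0426, 0.2818]
eef_rot: [3.142, -0.0, 1.658]
ft_force: [0.2, -0.4, -0.2]
grip_width: 0.0077
finger_force: 41.8
tool d cm [-0.06 -0.   26.33] rpy [180.  -0.  95.]
```

```bash
python3 -m handwheel '[[0,0,6,0,0,0,0.5],[0,0,12,0,0,0,0.5],[0,0,18,0,0,0,0.5],[0,0,23,0,0,0,0.5],[0,0,24.5,0,0,0,0.5]]'
python3 -m handwheel '[[0,0,0.5,0,0,0,0.5],[0,0,1,0,0,0,0.5],[0,0,1.5,0,0,0,0.5],[0,0,1.8,0,0,0,0.5],[0,0,1.8,0,0,0,0.5]]'
python3 -m handwheel '[[0,0,0,0,0,0,0.5],[0,0,0,0,0,0,0.5],[0,0,0,0,0,0,2.6],[0,0,0,0,0,0,2.6],[0,0,0,0,0,0,2.6]]'
python3 -m handwheel '[[0,0,-3,0,0,0,2.6],[0,0,-9,0,0,0,2.6],[0,0,-15,0,0,0,2.6],[0,0,-21,0,0,0,2.6],[0,0,-26,0,0,0,3]]'
python3 -m handwheel '[[-4.5,2.5,0,0,0,-10,3],[-9,5,0,0,0,-20,3],[-13.5,7.5,0,0,0,-30,3],[-18,10,0,0,0,-40,3],[-23,12.5,0,0,0,-50,3]]'
python3 -m handwheel '[[0,0,0,0,0,-10,3],[0,0,0,0,0,-20,3],[0,0,0,0,0,-32.5,3],[0,0,0,0,0,-32.5,3],[0,0,0,0,0,-32.5,3]]'
python3 - <<'E'
from h import *
im=shot('wrist','w17.png'); fit1(im,'wrist',(.6454,-.2546),.08,w=35,win=.045); shot('scene')
im=shot('scene','s17.png'); fit1(im,'scene',(.6454,-.2546),.08,w=20,win=.045); fit1(im,'scene',(.501,.0445),.015,w=20,win=.045)
go((.6465,-.2275,.0835))
E
```

```text
clock: 60.8
ee_pos: [0.4699, 0.0427, 0.0334]
eef_rot: [-3.135, -0.001, 1.658]
ft_force: [-0.3, -0.2, -0.9]
grip_width: 0.0079
finger_force: 41.8
clock: 61.42
ee_pos: [0.4728, 0.0426, 0.019]
eef_rot: [3.141, 0.0, 1.658]
ft_force: [0.4, 0.3, -0.5]
grip_width: 0.0077
finger_force: 41.8
clock: 62.05
ee_pos: [0.4728, 0.0426, 0.0189]
eef_rot: [3.141, 0.0, 1.658]
ft_force: [0.5, -0.3, -0.6]
grip_width: 0.0262
finger_force: 0.0
clock: 62.68
ee_pos: [0.4729, 0.0426, 0.2817]
eef_rot: [3.139, 0.0, 1.658]
ft_force: [0.1, -0.9, -0.6]
grip_width: 0.0299
finger_force: 0.0
clock: 63.3
ee_pos: [0.6182, -0.1769, 0.2787]
eef_rot: [3.141, -0.0, 2.537]
ft_force: [-1.1, 0.1, 0.7]
grip_width: 0.0299
finger_force: 0.0
clock: 63.92
ee_pos: [0.6173, -0.1755, 0.2787]
eef_rot: [3.142, -0.0, 3.096]
ft_force: [-0.1, 0.4, 1.1]
grip_width: 0.03
finger_force: 0.0
wrist [ 0.6487 -0.2571] yaw 177.2 cost 0.28
scene [ 0.6441 -0.2585] yaw 180.8 cost 0.3
scene [0.4974 0.0452] yaw 297.2 cost 0.31
tool d cm [-3.14 -5.06 19.53] rpy [-180.     0.   177.4]
```

```bash
python3 -m handwheel '[[-3.2,-5.13,0,0,0,0,3],[-3.2,-5.13,6,0,0,0,3],[-3.2,-5.13,12,0,0,0,3],[-3.2,-5.13,17.5,0,0,0,3],[-3.2,-5.13,18.5,0,0,0,3]]'
python3 -m handwheel '[[0,0,0.5,0,0,0,3],[0,0,1,0,0,0,3],[0,0,1,0,0,0,3],[0,0,1,0,0,0,3]]'
python3 -m handwheel '[[0,0,0,0,0,0,0.5],[0,0,0,0,0,0,0.5],[0,0,0,0,0,0,0.5],[0,0,0,0,0,0,0.5],[0,0,-2,0,0,0,0.5]]'
python3 -m handwheel '[[0,0,-3,0,0,0,0.5],[0,0,-9,0,0,0,0.5],[0,0,-15,0,0,0,0.5],[0,1,-18,0,0,0,0.5]]'
```

```text
clock: 64.7
ee_pos: [0.6438, -0.2268, 0.0881]
eef_rot: [3.138, -0.009, 3.098]
ft_force: [0.3, -0.4, -0.1]
grip_width: 0.0299
finger_force: 0.0
clock: 65.2
ee_pos: [0.6479, -0.2285, 0.0855]
eef_rot: [-3.141, 0.002, 3.098]
ft_force: [0.1, 0.6, 0.5]
grip_width: 0.0299
finger_force: 0.0
clock: 65.82
ee_pos: [0.6454, -0.2275, 0.1016]
eef_rot: [3.14, -0.005, 3.098]
ft_force: [0.5, 0.3, -0.5]
grip_width: 0.0077
finger_force: 40.4
clock: 66.32
ee_pos: [0.6485, -0.2191, 0.2898]
eef_rot: [-3.139, 0.006, 3.097]
ft_force: [-0.1, 0.5, -0.4]
grip_width: 0.0073
finger_force: 40.4
```

```bash
python3 -m handwheel '[[0.8,5.4,0,0,0,10,0.5],[1.6,10.8,0,0,0,20,0.5],[2.4,16.2,0,0,0,30,0.5],[3.2,21.6,0,0,0,40,0.5],[3.84,27.1,0,0,0,50,0.5]]'
python3 -m handwheel '[[0,0,0,0,0,10,0.5],[0,0,0,0,0,20,0.5],[0,0,0,0,0,30,0.5],[0,0,0,0,0,32.5,0.5],[0,0,0,0,0,32.5,0.5]]'
python3 -m handwheel '[[0,0,0,0,0,0,0.5],[0,0,0,0,0,0,0.5],[0,0,0,0,0,0,0.5],[0,0,0,0,0,0,0.5]]'
python3 - <<'E'
from h import *
shot('wrist','w18.png'); pp('wrist',['carrier','handle','frame1']);go((.6215,.0535,.009)); 
E
```

```text
clock: 66.95
ee_pos: [0.6203, 0.0558, 0.2846]
eef_rot: [3.141, 0.0, 2.219]
ft_force: [0.4, -0.9, -0.7]
grip_width: 0.0076
finger_force: 40.4
clock: 67.58
ee_pos: [0.6208, 0.0542, 0.2843]
eef_rot: [3.141, 0.0, 1.659]
ft_force: [-0.4, -0.2, -1.0]
grip_width: 0.0069
finger_force: 40.4
clock: 68.08
ee_pos: [0.621, 0.0541, 0.2838]
eef_rot: [-3.142, -0.0, 1.658]
ft_force: [0.9, -0.1, -1.3]
grip_width: 0.0076
finger_force: 40.4
wrist carrier [ 0.5473  0.0449 -0.0041] 0.93 [231. 170.]
wrist handle [0.5501 0.0475 0.1463] 0.57 [209. 195.]
wrist frame1 [0.3518 0.0436 0.0022] 0.96 [ 92. 160.]
wrist frame1 [ 0.3034  0.1835 -0.0035] 0.9 [45. 47.]
tool d cm [-0.07  0.05 27.48] rpy [-180.   -0.   95.]
```

```bash
python3 -m handwheel '[[0,0.05,6,0,0,0,0.5],[0,0.05,12,0,0,0,0.5],[0,0.05,18,0,0,0,0.5],[0,0.05,23,0,0,0,0.5],[0,0.05,25.5,0,0,0,0.5]]'
python3 -m handwheel '[[0,0,0.5,0,0,0,0.5],[0,0,1,0,0,0,0.5],[0,0,1.5,0,0,0,0.5],[0,0,1.9,0,0,0,0.5],[0,0,1.9,0,0,0,0.5]]'
python3 -m handwheel '[[0,0,0,0,0,0,0.5],[0,0,0,0,0,0,0.5],[0,0,0,0,0,0,2.6],[0,0,0,0,0,0,2.6],[0,0,0,0,0,0,2.6]]'
python3 -m handwheel '[[0,0,-3,0,0,0,2.6],[0,0,-9,0,0,0,2.6],[0,0,-15,0,0,0,2.6],[0,0,-21,0,0,0,2.6],[0,0,-27,0,0,0,3]]'
python3 -m handwheel '[[0,-3.5,0,0,0,0,4],[0,-7,0,0,0,0,4],[0,-7,0,0,0,0,4],[0,-7,0,0,0,0,4],[0,-7,0,0,0,0,4]]'
python3 - <<'E'
from carr import *
shot('wrist','w19.png'); pp('wrist',['carrier','handle','fork_seat']); shot('scene','s19.png'); shot('side','d19.png'); pp('scene',['carrier','handle','fork_seat']); pp('side',['carrier','handle','fork_seat'])
a=cv2.imread('pics/s19.png')[190:310,200:480]; b=cv2.imread('pics/w19.png'); b2=cv2.imread('pics/d19.png')[150:300,90:340]
o=np.zeros((600,800,3),np.uint8); o[:300,:700]=cv2.resize(a,(700,300)); o[300:,:400]=cv2.resize(b,(400,300)); o[300:,400:]=cv2.resize(b2,(400,300)); cv2.imwrite('pics/c19.png',o); carrier_fit()
E
```

```text
clock: 68.9
ee_pos: [0.619, 0.0542, 0.0248]
eef_rot: [-3.136, -0.0, 1.658]
ft_force: [-0.5, 0.3, -0.5]
grip_width: 0.0074
finger_force: 40.4
clock: 69.53
ee_pos: [0.6215, 0.0542, 0.01]
eef_rot: [3.141, -0.0, 1.658]
ft_force: [-0.1, -0.7, -0.5]
grip_width: 0.0075
finger_force: 40.4
clock: 70.15
ee_pos: [0.6216, 0.0542, 0.0099]
eef_rot: [3.141, 0.0, 1.658]
ft_force: [-0.8, -0.3, 0.4]
grip_width: 0.0261
finger_force: 0.0
clock: 70.78
ee_pos: [0.6211, 0.0542, 0.2819]
eef_rot: [3.141, 0.0, 1.658]
ft_force: [0.6, -0.9, 0.1]
grip_width: 0.0301
finger_force: 0.0
clock: 71.4
ee_pos: [0.5524, 0.0481, 0.2797]
eef_rot: [-3.142, -0.0, 1.658]
ft_force: [0.1, -0.5, -0.3]
grip_width: 0.04
finger_force: 0.0
wrist carrier [ 0.5479  0.0471 -0.0035] 0.79 [279. 169.]
wrist handle [0.5493 0.0474 0.1485] 0.64 [279. 197.]
wrist handle [0.501  0.0485 0.0148] 0.58 [245. 167.]
scene carrier [ 0.5458  0.0489 -0.0031] 0.9 [263. 248.]
scene handle [0.5445 0.0512 0.1499] 0.92 [263. 209.]
scene fork_seat [0.7727 0.0319 0.0016] 0.58 [203. 315.]
scene fork_seat [0.5508 0.404  0.246 ] 0.57 [424. 253.]
scene fork_seat [0.5029 0.0428 0.0034] 0.17 [270. 234.]
side carrier [ 5.486e-01  5.140e-02 -5.000e-04] 0.58 [285. 236.]
side handle [0.5467 0.0463 0.1497] 0.69 [288. 196.]
side handle [ 0.3609  0.3724 -0.0018] 0.68 [232. 363.]
side fork_seat [0.5463 0.4036 0.2514] 0.71 [150. 245.]
carrier [0.5441 0.0462 0.0848] 4.86052503012705 0.4705104694058846
```

View pics/c19.png

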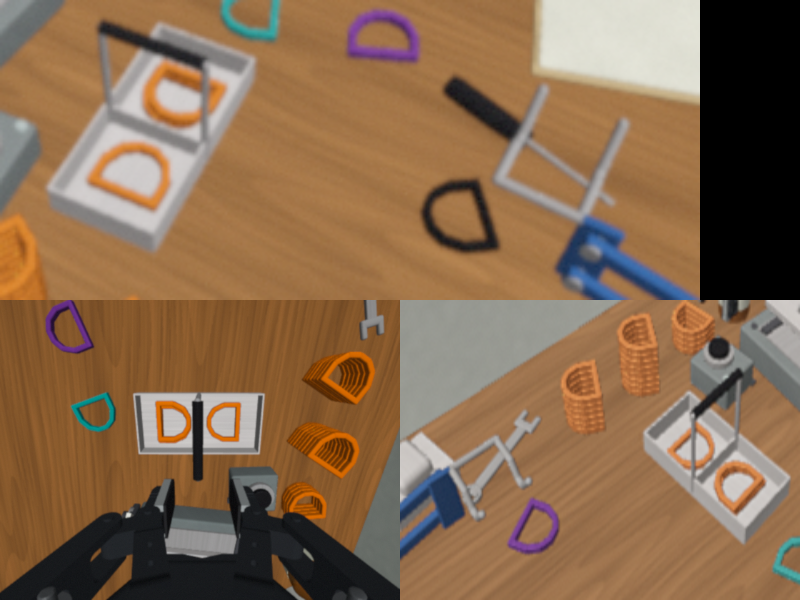

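Carrier holds two frames in the near bin and one in the far bin (crop top left). The fork's open end faces the robot, with tips at (543,90) and (622,125), so I must enter along +x with the bar above the prongs.

```bash
python3 -m handwheel '[[0,-0.4,4,0,0,0,4],[0,-0.4,9,0,0,0,4],[0,-0.4,13,0,0,0,4],[0,-0.4,14.7,0,0,0,4],[0,-0.4,14.7,0,0,0,4]]'
python3 -m handwheel '[[0,0,0,0,0,0,4],[0,0,0,0,0,0,4],[0,0,0,0,0,0,4]]'
python3 -m handwheel '[[0,0,0,0,0,0,1],[0,0,0,0,0,0,1],[0,0,0,0,0,0,1],[0,0,0,0,0,0,1],[0,0,0,0,0,0,1]]' 100
python3 -m handwheel '[[0,0,-0.3,0,0,0,1],[0,0,-0.6,0,0,0,1],[0,0,-1,0,0,0,1],[0,0,-1.5,0,0,0,1],[0,0,-2,0,0,0,1]]'
```

```text
clock: 72.72
ee_pos: [0.5473, 0.0478, 0.1321]
eef_rot: [-3.14, -0.0, 1.658]
ft_force: [0.8, 0.2, 0.3]
grip_width: 0.0401
finger_force: 0.0
clock: 73.1
ee_pos: [0.5485, 0.0477, 0.1342]
eef_rot: [3.139, 0.0, 1.658]
ft_force: [0.7, -0.3, -0.2]
grip_width: 0.0399
finger_force: 0.0
clock: 73.72
ee_pos: [0.5478, 0.0477, 0.1333]
eef_rot: [-3.142, 0.0, 1.658]
ft_force: [-4.0, -1.2, 5.0]
grip_width: 0.0113
finger_force: 73.5
clock: 74.35
ee_pos: [0.5478, 0.0478, 0.1532]
eef_rot: [3.141, -0.0, 1.658]
ft_force: [0.9, 0.0, -4.7]
grip_width: 0.012
finger_force: 72.7
```

```bash
python3 -m handwheel '[[0,0,-2,0,0,0,1],[0,0,-5,0,0,0,1],[0,0,-8,0,0,0,1],[0,0,-10.5,0,0,0,1],[0,0,-12,0,0,0,1]]'
python3 -m handwheel '[[0.5,-1.5,0,0,0,0,1],[1.5,-3.5,0,0,0,0,1],[3,-5.5,0,0,0,0,1],[5.5,-7,0,0,0,0,1],[9,-7.1,0,0,0,0,1]]'
python3 -m handwheel '[[4,0,0,0,0,0,1],[8,0,0,0,0,1,1],[12,0,0,0,0,2,1],[16,0,0,0,0,3,1],[20,0,0,0,0,4,1]]'
python3 -m handwheel '[[3,0,0,0,0,1,1],[5.5,0,0,0,0,2,1],[7,0,0,0,0,3,1],[7.4,0,0,0,0,3,1],[7.4,0,0,0,0,3,1]]'
python3 -m handwheel '[[0,0,0,0,0,0,1],[0,0,0,0,0,0,1],[0,0,0,0,0,0,1],[0,0,0,0,0,0,1],[0,0,0,0,0,0,1]]'
python3 - <<'E'
from h import *
shot('wrist','w20.png'); pp('wrist',['fork_seat','handle']); shot('scene','s20.png'); pp('scene',['fork_seat','handle']);  shot('side','d20.png'); pp('side',['fork_seat','handle'])
go((.448,.404,.2735))
E
```

```text
clock: 74.97
ee_pos: [0.5485, 0.0477, 0.2761]
eef_rot: [3.138, 0.0, 1.658]
ft_force: [-0.8, 1.0, -5.2]
grip_width: 0.0117
finger_force: 72.8
clock: 75.6
ee_pos: [0.4665, 0.1313, 0.2711]
eef_rot: [-3.138, 0.0, 1.657]
ft_force: [0.7, 0.8, -6.2]
grip_width: 0.0115
finger_force: 72.8
clock: 76.22
ee_pos: [0.4498, 0.3311, 0.271]
eef_rot: [-3.139, 0.002, 1.588]
ft_force: [0.2, 0.9, -5.5]
grip_width: 0.0119
finger_force: 72.8
clock: 76.85
ee_pos: [0.4496, 0.4038, 0.2718]
eef_rot: [-3.14, 0.002, 1.537]
ft_force: [0.5, -0.2, -4.9]
grip_width: 0.0117
finger_force: 72.8
clock: 77.47
ee_pos: [0.4504, 0.4044, 0.2729]
eef_rot: [3.142, -0.0, 1.536]
ft_force: [0.5, 0.1, -5.1]
grip_width: 0.0117
finger_force: 72.8
wrist handle [0.4535 0.4049 0.2881] 0.66 [288. 277.]
wrist handle [ 0.7779  0.1545 -0.0024] 0.32 [487. 313.]
scene fork_seat [0.5538 0.4037 0.2479] 0.93 [423. 253.]
scene handle [0.4489 0.4091 0.2909] 0.6 [450. 201.]
side fork_seat [0.5485 0.406  0.2506] 0.86 [149. 245.]
side fork_seat [ 0.4207 -0.0988  0.1406] 0.66 [365. 199.]
side handle [0.4485 0.404  0.2897] 0.68 [175. 265.]
tool d cm [-0.05 -0.23 -0.07] rpy [-180.   -0.   88.]
```

```bash
python3 -m handwheel '[[0.05,1,0,0,0,0,1],[0.1,3,0,0,0,0,1],[0.15,5,0,0,0,0,1],[0.2,7,0,0,0,0,1],[0.3,9,0,0,0,0,1]]'
python3 -m handwheel '[[0,0.7,0,0,0,0,1],[0,0.9,0,0,0,0,1],[0,0.9,0,0,0,0,1],[0,0.9,0,0,0,0,1],[0,0.9,0,0,0,0,1]]'
python3 - <<'E'
from h import *
print(pose()[0]); shot('wrist','w21.png'); pp('wrist',['fork_seat','handle']); shot('scene','s21.png'); pp('scene',['fork_seat','handle']);  shot('side','d21.png'); pp('side',['fork_seat','handle'])
E
```

```text
clock: 78.55
ee_pos: [0.5423, 0.404, 0.2725]
eef_rot: [-3.141, 0.0, 1.535]
ft_force: [-0.2, -0.7, -5.3]
grip_width: 0.0118
finger_force: 72.8
clock: 79.18
ee_pos: [0.549, 0.4041, 0.273]
eef_rot: [3.141, -0.0, 1.537]
ft_force: [-0.3, -0.6, -5.3]
grip_width: 0.0116
finger_force: 72.8
[0.5489855  0.4041426  0.27303835]
wrist handle [0.5506 0.4031 0.2879] 0.65 [284. 279.]
scene fork_seat [0.5532 0.4056 0.2505] 0.59 [425. 253.]
scene handle [0.5476 0.4058 0.2895] 0.61 [432. 238.]
side fork_seat [0.5488 0.4032 0.2489] 0.91 [150. 245.]
side handle [0.5474 0.4056 0.2886] 0.85 [145. 233.]
```

```bash
python3 -m handwheel '[[0,0.1,0.5,0,0,0,1],[0,0.1,1,0,0,0,1],[0,0.1,1.5,0,0,0,1],[0,0.1,2,0,0,0,1],[0,0.1,2.5,0,0,0,1]]'
python3 -m handwheel '[[0,0,0.4,0,0,0,1],[0,0,0.8,0,0,0,1],[0,0,1.2,0,0,0,1],[0,0,1.6,0,0,0,1],[0,0,2,0,0,0,1]]'
python3 -m handwheel '[[0,0,0.4,0,0,0,1],[0,0,0.8,0,0,0,1],[0,0,1.2,0,0,0,1],[0,0,1.6,0,0,0,1],[0,0,2,0,0,0,1]]'
python3 - <<'E'
from h import *
print(pose()[0]); shot('scene','s22.png'); pp('scene',['fork_seat','handle']);  shot('side','d22.png'); pp('side',['fork_seat','handle'])
E
```

```text
clock: 80.25
ee_pos: [0.5504, 0.4039, 0.2474]
eef_rot: [-3.141, 0.0, 1.536]
ft_force: [-0.4, 0.1, -4.6]
grip_width: 0.0115
finger_force: 72.8
clock: 80.88
ee_pos: [0.5502, 0.4039, 0.2279]
eef_rot: [-3.141, 0.0, 1.536]
ft_force: [-1.8, -1.1, -3.2]
grip_width: 0.0116
finger_force: 73.0
clock: 81.5
ee_pos: [0.5502, 0.4038, 0.2076]
eef_rot: [-3.141, 0.0, 1.536]
ft_force: [-4.3, -3.0, -1.8]
grip_width: 0.0116
finger_force: 73.2
[0.55017185 0.40380443 0.20763227]
scene fork_seat [0.5509 0.4012 0.2212] 0.78 [419. 260.]
scene handle [0.5495 0.4084 0.2259] 0.91 [423. 260.]
side fork_seat [0.5492 0.3996 0.2228] 0.82 [155. 252.]
side handle [0.5509 0.4027 0.2221] 0.9 [153. 253.]
side handle [0.5018 0.3995 0.0745] 0.57 [180. 308.]
side handle [0.5509 0.407  0.0698] 0.57 [165. 296.]
```

```bash
python3 -m handwheel '[[-0.1,-0.15,0.4,0,0,0,1],[-0.15,-0.2,0.8,0,0,0,1],[-0.2,-0.25,1.2,0,0,0,1],[-0.2,-0.25,1.6,0,0,0,1],[-0.2,-0.25,1.6,0,0,0,1]]'
python3 -m handwheel '[[0,0,0,0,0,0,1],[0,0,0,0,0,0,1]]'
```

```text
clock: 82.42
ee_pos: [0.5485, 0.4021, 0.1918]
eef_rot: [3.14, -0.001, 1.536]
ft_force: [4.4, 1.8, -1.2]
grip_width: 0.0119
finger_force: 73.3
clock: 82.68
ee_pos: [0.5484, 0.4022, 0.1923]
eef_rot: [3.14, -0.001, 1.536]
ft_force: [4.0, 1.7, -1.6]
grip_width: 0.0115
finger_force: 73.3
```

```bash
python3 -m handwheel '[[0.05,0.1,0.3,0,0,0,1],[0.06,0.12,0.6,0,0,0,1],[0.06,0.12,0.6,0,0,0,1],[0.06,0.12,0.6,0,0,0,1]]'
python3 -m handwheel '[[0,0,0.3,0,0,0,1],[0,0,0.6,0,0,0,1],[0,0,0.6,0,0,0,1],[0,0,0.6,0,0,0,1]]'
```

```text
clock: 83.18
ee_pos: [0.5486, 0.4022, 0.1855]
eef_rot: [-3.14, 0.001, 1.536]
ft_force: [-0.5, -2.5, -0.3]
grip_width: 0.0115
finger_force: 73.4
clock: 83.68
ee_pos: [0.5489, 0.4026, 0.1798]
eef_rot: [-3.141, 0.0, 1.536]
ft_force: [-0.6, -2.3, 1.3]
grip_width: 0.0117
finger_force: 73.4
```

```bash
for i in 1 2 3 4 5; do python3 -m handwheel '[[0,0,0,0,0,0,1]]' | grep -E 'ee_pos|ft'; done; python3 -m handwheel '[[0,0,-0.2,0,0,0,1],[-0.05,0,-0.4,0,0,0,1]]' | grep ft;  for i in 1 2 3 4 5; do python3 -m handwheel '[[0,0,0,0,0,0,1]]' | grep -E 'ee_pos|ft'; done
```

```text
ee_pos: [0.5489, 0.4026, 0.1799]
ft_force: [-0.4, -1.7, -0.3]
ee_pos: [0.549, 0.4026, 0.1799]
ft_force: [-1.5, -2.5, -0.1]
ee_pos: [0.549, 0.4026, 0.1799]
ft_force: [-0.6, -2.7, -0.1]
ee_pos: [0.549, 0.4026, 0.1798]
ft_force: [-1.3, -2.1, 0.0]
ee_pos: [0.549, 0.4026, 0.1798]
ft_force: [-0.3, -1.4, 0.9]
ft_force: [-0.2, -0.0, 0.0]
ee_pos: [0.5491, 0.4025, 0.1843]
ft_force: [-1.3, 0.9, 0.4]
ee_pos: [0.5491, 0.4025, 0.184]
ft_force: [0.2, 0.6, -0.1]
ee_pos: [0.5491, 0.4025, 0.1839]
ft_force: [-0.6, 1.7, 0.2]
ee_pos: [0.5491, 0.4024, 0.1839]
ft_force: [-1.3, 2.1, 0.1]
ee_pos: [0.5491, 0.4024, 0.1839]
ft_force: [0.0, 2.1, -0.1]
```

Vertical force is about zero, so the arm carries the weight. I open slowly.

```bash
python3 -m handwheel '[[0,0,0,0,0,0,1.3],[0,0,0,0,0,0,1.5],[0,0,0,0,0,0,1.8],[0,0,0,0,0,0,2.4],[0,0,0,0,0,0,3.2]]' 20
python3 -m handwheel '[[0,0,0,0,0,0,3.2],[0,0,0,0,0,0,3.2],[0,0,0,0,0,0,3.2],[0,0,0,0,0,0,3.2],[0,0,0,0,0,0,3.2]]'
python3 - <<'E'
from h import *
for c in('scene','side'): shot(c,c+'23.png'); pp(c,['fork_seat','handle','carrier'])
E
```

```text
clock: 85.8
ee_pos: [0.5491, 0.402, 0.1838]
eef_rot: [3.142, 0.0, 1.536]
ft_force: [-0.1, 0.0, -0.3]
grip_width: 0.032
finger_force: 0.0
clock: 86.42
ee_pos: [0.549, 0.4021, 0.1838]
eef_rot: [-3.142, 0.0, 1.536]
ft_force: [0.3, -0.2, -0.4]
grip_width: 0.032
finger_force: 0.0
scene fork_seat [0.5539 0.3999 0.1979] 0.89 [415. 268.]
scene handle [0.5486 0.4089 0.1976] 0.88 [420. 268.]
scene handle [ 0.7777 -0.214  -0.    ] 0.46 [121. 269.]
scene handle [0.5525 0.3987 0.2005] 0.45 [415. 266.]
scene carrier [0.5535 0.4038 0.0478] 0.84 [400. 306.]
scene carrier [0.5031 0.4078 0.0582] 0.59 [410. 286.]
scene carrier [7.698e-01 3.170e-02 5.000e-04] 0.51 [204. 314.]
side fork_seat [0.5451 0.3994 0.1978] 0.58 [158. 261.]
side handle [0.5504 0.4022 0.1984] 0.75 [156. 260.]
side handle [ 0.4095 -0.1632  0.0402] 0.68 [378. 216.]
side carrier [0.5524 0.4013 0.0459] 0.72 [169. 300.]
```

```bash
python3 -m handwheel '[[0,0,-0.7,0,0,0,3.2],[0,0,-1.7,0,0,0,3.2],[0,0,-3,0,0,0,3.2],[0,0,-5,0,0,0,3.2],[0,0,-8,0,0,0,3.2]]'
python3 -m handwheel '[[0,0,-4,0,0,0,3.2],[0,0,-8,0,0,0,3.2],[0,-4,-10,0,0,0,3.2],[0,-8,-10,0,0,0,3.2],[-4,-12,-10,0,0,0,3.2]]'
python3 -m handwheel '[[-4,-1,0,0,0,0,3.2],[-8,-1,0,0,0,0,3.2],[-10,-1,0,0,0,0,3.2],[-10,-1,0,0,0,0,3.2],[-10,-1,0,0,0,0,3.2]]'
python3 -m handwheel '[[0,0,0,0,0,0,3.2],[0,0,0,0,0,0,3.2],[0,0,0,0,0,0,3.2],[0,0,0,0,0,0,3.2],[0,0,0,0,0,0,3.2]]'
python3 - <<'E'
from h import *
for c in('scene','side'): shot(c,c+'24.png'); pp(c,['fork_seat','handle','carrier','lever_knob','drink'])
for n in ('frame1','driver'):
    for d in manip.cut_out('scene',n): ys,xs=np.nonzero(d['pixels']); print(n,round(d['confidence'],2),xs.mean().round(),ys.mean().round(),len(xs), cv2.imread('pics/scene24.png')[d['pixels']].mean(0).round())
E
```

```text
clock: 87.45
ee_pos: [0.5488, 0.4019, 0.2649]
eef_rot: [-3.141, 0.0, 1.536]
ft_force: [0.1, 0.4, -0.7]
grip_width: 0.0321
finger_force: 0.0
clock: 88.08
ee_pos: [0.4266, 0.3671, 0.3657]
eef_rot: [3.14, -0.002, 1.538]
ft_force: [-0.0, -1.8, 0.1]
grip_width: 0.032
finger_force: 0.0
clock: 88.7
ee_pos: [0.4145, 0.2673, 0.3641]
eef_rot: [3.141, -0.001, 1.536]
ft_force: [0.1, -0.4, -0.1]
grip_width: 0.0316
finger_force: 0.0
clock: 89.32
ee_pos: [0.4143, 0.2667, 0.3638]
eef_rot: [-3.142, -0.0, 1.536]
ft_force: [-0.0, 0.2, 0.0]
grip_width: 0.0321
finger_force: 0.0
scene fork_seat [0.5561 0.3976 0.1985] 0.85 [413. 268.]
scene handle [0.5449 0.407  0.2017] 0.77 [420. 265.]
scene carrier [0.5558 0.4051 0.0469] 0.97 [400. 307.]
scene lever_knob [ 0.4177 -0.0974  0.144 ] 0.73 [240. 155.]
scene drink [ 7.753e-01 -2.078e-01  6.000e-04] 0.69 [123. 270.]
scene drink [0.599  0.3991 0.0544] 0.61 [390. 320.]
side fork_seat [0.5453 0.3964 0.1977] 0.9 [160. 260.]
side handle [0.5479 0.4024 0.1988] 0.93 [156. 261.]
side handle [ 0.568  -0.2483  0.0839] 0.52 [356. 162.]
side carrier [0.5516 0.4025 0.0466] 0.86 [168. 301.]
side drink [ 0.7691 -0.2125  0.0053] 0.71 [299. 155.]
frame1 0.84 410.0 283.0 303 [ 50. 117. 191.]
frame1 0.83 391.0 320.0 477 [ 74. 132. 198.]
frame1 0.77 353.0 206.0 330 [128.  71. 123.]
frame1 0.71 341.0 338.0 409 [140.  72. 128.]
frame1 0.67 402.0 281.0 137 [ 87. 123. 171.]
frame1 0.55 300.0 195.0 263 [137. 145.  73.]
frame1 0.49 374.0 274.0 180 [46. 59. 76.]
frame1 0.21 237.0 157.0 166 [54. 60. 69.]
driver 0.64 237.0 157.0 173 [56. 61. 72.]
driver 0.62 394.0 234.0 352 [43. 47. 57.]
```

Everything is at rest: the carrier hangs level with the frames in it, and the lever is in the load notch. I hand the job in.

```bash
python3 -c "
from bench import manip
print(manip.sign_off())"
```

```text
the job is handed in; nothing more can be done
None
```

Job handed in, no verdict returned: all three frames were pressed once under the horn and put in the carrier (two in one bin, one in the other), the lever is back in the load notch, and the carrier hangs level and at rest in the fork.

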